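Fit the work lamp in its bayonet holder

ROBOT

A 6-joint arm with a two-finger parallel gripper is mounted at the origin on a cart in front of the work surface, level with it; the furniture and walls round the work are solid. World frame = base frame: x ahead of the robot, y to its left, z up, the work surface at z = 0. Lengths are in mm, angles in rad, forces in N, time in s.
With the tool pointing down it reaches from about 400 to 825 mm from the base axis. Payload 7 kg.
Tool frame: the origin (TCP) lies at the very end of the fingers, on their centre line; the grasp point (between the pads) lies tcp_to_grasp behind it (tcp_to_grasp is the distance from the TCP to the grasp point, in mm); y points along the fingers, x is the direction in which the jaws open and shut, and the axes are right-handed (so a half turn about y gives the same grasp; the last joint's range is limited). The gripper opens to 85 mm and grips with 20 to 120 N. Pads are 22 mm wide; open, the fingers measure 114 mm over their backs; the gripper's body (76 mm by 85 mm) begins 54 mm behind the grasp point. The pads swing forward as they close: fully open they stand 13 mm farther back than shut.
Start: joints at [1.566, 0.359, 0.012, 0, -1.224, -0.288], TCP at [194.837, 646.246, 231.302] pointing down, gripper open.
Joint ranges: [-3.07, 3.07], [-1.43, 2.12], [-1.02, 1.25], [-3.03, 1.67], [-3.05, -0], [-3.03, 3.03]. Speed limits (rad/s): [2.39, 2.39, 3.01, 3.14, 3.14, 3.14].

INTERFACE

Orientations are given as a 3x3 rotation matrix whose columns are the frame's x, y, z axes.
In Python, from cell import get_state, read_camera, sign_off, tcp_to_grasp gives the robot as it stands. The module is installed in compiled form; this text tells all that it offers.
- The arm moves only by the tool apply_moves, never from a script. Its argument "increments" is a list that holds one entry, the list of rows, each a list of 7 numbers: the turn, a rotation vector about the tool's x, y, z in rad, then the shift along the tool's x, y, z in cm, then the finger opening in cm, from 0 to 8.54. In form: [[[ax, ay, az, x, y, z, gripper], ...]]. A call has 1 to 5 rows; each row shifts and turns the commanded pose from where the row before left it, along the tool's axes as they then stand; what a row does not reach is not made up. A row lasts 1/10 s, in which the tool goes at most 50 mm and 8.59 degrees, less where a joint would pass 70% of its speed; a pose out of reach is approached as far as the arm can. A call is refused whole if a number of a shift passes 5 or a number of a turn 0.15, either way. A call with a gripper value outside its range is refused whole. The fingers move at their own pace and stop on an object; "squeeze" is the grip in N (left out, the last holds). Time passes only in rows, so rows that do not move let the fingers close. It gives the time, the measured TCP pose, the force and the opening at its end, in the units of the state.
- get_state(): the state, without advancing time (a new reading comes with each control period).
- read_camera(name): name is "scene" or "top"; returns a dict with "img" (400x640x3 uint8, red, green, blue), "z_map" (400x640 float32, mm along the optical axis (not along the pixel's ray), 0 where there is no reading), "K" (3x3 intrinsics, pixels), "R" (3x3) and "t" (3): a world point X has camera coordinates R X + t. Camera axes: x right, y down, z forward; pixel columns grow to the right and rows downward; lengths in mm; the calibration is good to about 2 mm. A picture is of the moment at which its call begins.
- sign_off(): hands the job in, once; it reports no verdict.
The state is a dict: "t": time; "q": joint angles; "joint_velocities": joint speeds; "joint_torque": joint torques, N m; "tool_pos": TCP position; "ee_rot": TCP orientation; "force": force on the tool from outside, world axes, zero at the start; "wrist_torque": the same for the moment, N m; "width": opening from 0.0 (shut) to 1.0 (fully open).
Only numpy, scipy, OpenCV 4.12 (cv2) and the standard library are available. Lean on these libraries where they do the work, as an engineer would, in place of code of your own. Each camera call takes 0.05 s, during which the arm holds its last target. There are 200 camera calls.

TASK

The work lamp lies on the bench: first stand it upright on its metal cap on the bench, clear of the holder, and let go of it. Then take it again from above and fit it in the bayonet holder: line its lugs up with the slots, push it down against the spring, turn it a quarter turn clockwise (seen from above) and let it rise so that the lugs lock in their notches. Let go of it and leave the other things on the bench where they are.

Things in the scene. Friction and masses are not known exactly. Their poses are not given: they have to be found in the camera images.
- lamp_center (a point): Centre of the loose work lamp (0.25 kg), 130 mm long: black body 94 mm long, 58 wide, 46 thick, a white panel on each broad face; at one end a round steel cap, 38 mm diameter, 36 long. On the long axis, 65 mm from either end. x from cap to head, y across the 58 mm, z across the 46 mm. Starts lying on a broad face, 23 mm up, head about towards the robot; stood on its cap x is up and it is 65 mm up.
- lamp_cap (a point): Centre of the flat end of the lamp's steel cap, 65 mm from lamp_center along the lamp's -x; same axes. Two lugs stand out of the cap along +y and -y to 26 mm from the axis, each 9 mm wide, from 6 to 14 mm from this end. The lamp fits the same when turned by half a turn about its long axis.
- holder: Bayonet holder, fixed: plywood foot 110 x 110 x 12 mm, upright aluminium barrel of 72 mm outside diameter, rim 56 mm above the bench. Origin on the barrel's axis at bench level, z up. Slots for the lugs open at +x and -x, so at entry the lamp's y axis lies along the holder's x axis within 0.1 rad. After a quarter turn clockwise from above it lies along the holder's y axis: locked.
- holder_rim (a point): Centre of the holder's mouth at the rim's top, 56 mm above the bench; axes as the holder. Mouth 42 mm wide, slots 14 to 19 mm wide, out to 28.5 mm from the axis. With the cap's end below 30 mm above the bench the lugs are under the rim and the lamp turns, clockwise only, to a stop just past the notches at +y and -y; there the lugs rise 6 mm: locked, cap's end 36 mm above the bench.
- plunger (a joint): Travel (m) of the holder's brass spring plate, which meets the cap's end 46 mm above the bench, lugs then in the slots: 0 up, 0.010 under a locked lamp, 0.016 where the lugs just clear the rim, 0.019 a good depth for turning, 0.022 hard stop (cap's end 24 mm above the bench). Pushes up with 4 N at 0, 8 N locked, 13 N at the stop.
- sanding_block: Bystander: black sanding block, 110 x 58 x 30 mm, origin under its centre.
- pliers_1: Bystander: combination pliers with red grips, 185 x 36 x 14 mm, origin under the centre, near the front edge.
- driver_2: Bystander: red and black cross-head screwdriver, 160 x 25 mm, origin under the centre, at the left edge.
Things that resemble listed ones, but are neither listed nor needed, are in the scene too. There is more than one size of the part that bears lamp_center; the job needs the larger.

How it is judged (in metres and radians):
On the way, in this order (a step that is already met when the one before it is completed fails the run):
1. the lamp stands upright on its cap on the bench, clear of the holder, let go (angle between lamp_center's own x axis and vertical below 0.1 rad and height (world z) of lamp_cap below 0.005 m and horizontal distance between lamp_center and holder above 0.07 m and contact force between the fingers and lamp below 0.05 N), for 0.3 s.
2. the lamp is pushed down in the holder against the spring, lugs below the rim (z of lamp_cap in the frame of holder below 0.0305 m and horizontal distance between lamp_cap and holder below 0.006 m and angle between lamp_center's own x axis and vertical below 0.2 rad), for 0.05 s.
At the end, for the whole second after the job is handed in: The lamp stands in the holder, upright within 0.1 rad, centred within 5 mm, turned to the locked position within 0.2 rad (its y axis along the holder's y axis, either way round), its cap's end 33 to 39 mm above the bench (lugs up in their notches), released and at rest (z of lamp_cap in the frame of holder between 0.033 and 0.039 m and horizontal distance between lamp_cap and holder below 0.005 m and angle between the y axis of lamp_center and the y axis of holder, either way round below 0.2 rad and angle between lamp_center's own x axis and vertical below 0.1 rad and linear speed of lamp below 0.02 m/s and contact force between the fingers and lamp below 0.05 N); the robot touches nothing.
It fails at once if the sanding block is moved by more than 40 mm (distance of sanding_block from where it was at the start of the episode above 0.04 m).
It fails at once if the pliers are moved by more than 40 mm (distance of pliers_1 from where it was at the start of the episode above 0.04 m).
It fails at once if the screwdriver is moved by more than 40 mm (distance of driver_2 from where it was at the start of the episode above 0.04 m).
It also fails if it takes over 69 s, if anything falls off the work surface, if the arm or the gripper's body presses on something with over 40 N, if the wrist force passes 120 N, or if a joint passes its speed limit or range.

## Working session

There is one attempt and no reset: what is moved stays moved. The work goes in short steps, Python scripts to look and compute and a tool call to move; the robot and the scene stay as the last step left them, time stands still between calls to the robot, and variables do not carry over. Pictures are saved under pics/ and viewed, about 8 in all and at most 12, crops included, and the job is handed in when it is done.

Besides the shell and the picture viewer there is one more tool, called after "Request:" as name(argument=value, ...), one argument or row to a line, values as JSON. apply_moves: Moves the arm, as the interface text tells. Its arguments: {"type":"object","properties":{"increments":{"type":"array"},"squeeze":{"type":"number"}},"required":["increments"]}

```bash
mkdir -p pics; cat > h.py <<'E'
import numpy as np, cv2
from cell import *
np.set_printoptions(precision=3,suppress=True)
def shot(n,f):
    c=read_camera(n); np.savez(f'pics/{f}.npz',**c); cv2.imwrite(f'pics/{f}.png',c['img'][...,::-1]); return c
def load(f): return dict(np.load(f'pics/{f}.npz'))
def pt(c,u,v,z=None):
    "world point; by depth, or on plane z"
    r=np.linalg.inv(c['K'])@[u,v,1]
    R,t=c['R'],c['t']
    if z is None: return R.T@(r*c['z_map'][int(round(v)),int(round(u))]-t)
    o=-R.T@t; d=R.T@r; return o+d*(z-o[2])/d[2]
def crop(c,u0,v0,u1,v1,s,f):
    cv2.imwrite(f'pics/{f}.png',cv2.resize(c['img'][v0:v1,u0:u1,::-1],None,fx=s,fy=s,interpolation=cv2.INTER_CUBIC))
E
python3 - <<'E'
from h import *
for n in('top','scene'):
    c=shot(n,n+'0'); print(n,c['K'],-c['R'].T@c['t'],c['R'])
s=get_state(); print(s, tcp_to_grasp)
a=[cv2.imread(f'pics/{n}0.png') for n in('top','scene')]
E
```

```text
top [[501.638   0.    320.147]
 [  0.    501.638 194.967]
 [  0.      0.      1.   ]] [ 300.524  170.566 1392.405] [[-0.018 -1.    -0.021]
 [-0.988  0.021 -0.155]
 [ 0.156  0.018 -0.988]]
scene [[429.64    0.    319.577]
 [  0.    429.64  203.756]
 [  0.      0.      1.   ]] [-249.745 -773.258  755.639] [[ 0.781 -0.625  0.015]
 [-0.296 -0.391 -0.871]
 [ 0.55   0.676 -0.49 ]]
{'t': 0.1, 'q': array([ 1.566,  0.359,  0.011, -0.   , -1.224, -0.288]), 'joint_velocities': array([-0.   , -0.   ,  0.004,  0.001,  0.001, -0.   ]), 'joint_torque': array([ -0.001, -58.477,  29.411,   6.955,  -0.003,   0.   ]), 'tool_pos': array([194.728, 645.842, 230.451]), 'ee_rot': array([[-0.289, -0.   ,  0.957],
       [-0.957, -0.001, -0.289],
       [ 0.002, -1.   ,  0.   ]]), 'force': array([ 0.224, -0.59 , -0.102]), 'wrist_torque': array([-0.02 ,  0.03 , -0.074]), 'width': 0.998407912810948} 18.700000000000003
```

View pics/top0.png

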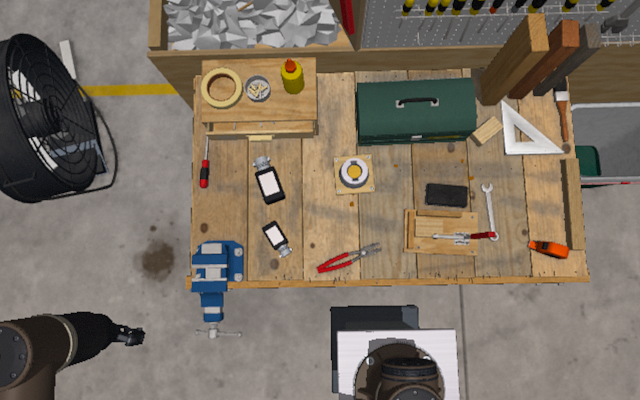

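View pics/scene0.png

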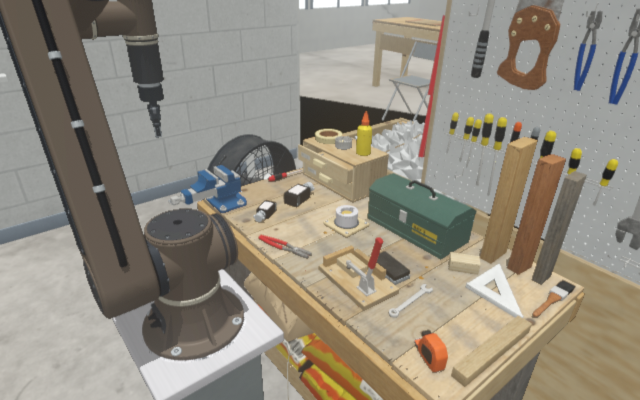

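Lamp candidates in the top picture are the one at (268,182), whose cap is at (262,162) pointing away from the robot, and the one at (276,237), whose cap points towards the robot. The first looks larger and its head points to the robot, so it fits the description. The holder is at (354,172).

```bash
python3 - <<'E'
from h import *
c=load('top0'); crop(c,235,140,390,260,5,'crop0')
for n,u,v in[('big',268,182),('small',276,237),('holder',354,172),('block',446,195)]: print(n,pt(c,u,v))
E
```

```text
big [552.15  337.544  42.416]
small [401.52  316.88   35.905]
holder [574.881 101.296  42.545]
block [ 507.431 -148.282   32.255]
```

View pics/crop0.png

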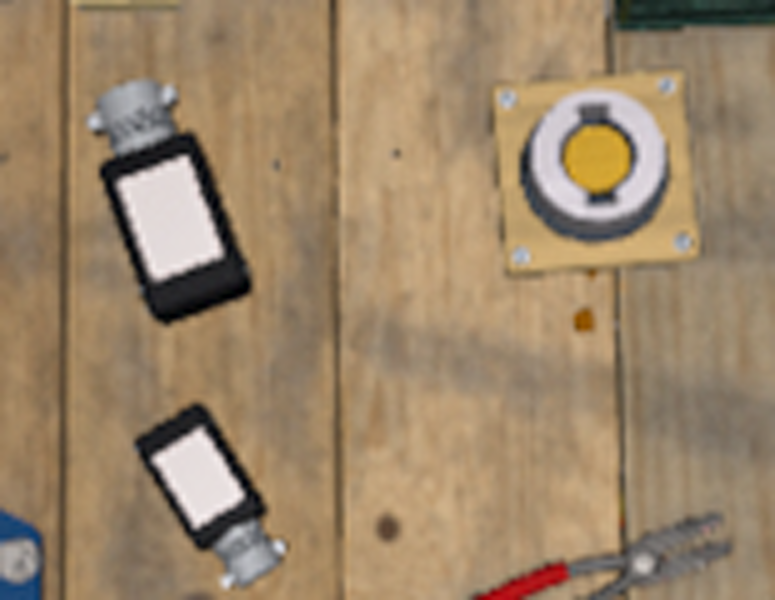

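```bash
cat >> h.py <<'E'
from scipy.spatial.transform import Rotation as Ro
def plan(p,R=None,s=None):
    "tool-frame shift (cm) if shift is done before turning, and rotvec"
    s=s or get_state(); A=s['ee_rot']; d=A.T@(np.array(p,float)-s['tool_pos'])/10
    rv=Ro.from_matrix(A.T@R).as_rotvec() if R is not None else np.zeros(3)
    print('pos',s['tool_pos'],'q',s['q'],'w',s['width'],'F',s['force'],'t',s['t']); print('shift cm',d,'|',np.linalg.norm(d),'rotvec',rv)
def pose(head,down):
    "tool: heading (rad), angle below horizontal (rad); x right of heading"
    x=np.array([np.sin(head),-np.cos(head),0]); y=np.array([np.cos(down)*np.cos(head),np.cos(down)*np.sin(head),-np.sin(down)])
    return np.c_[x,y,np.cross(x,y)]
E
python3 - <<'E'
from h import *
c=load('top0'); g=lambda u,v,z:pt(c,235+u/5-.4,140+v/5-.4,z)
P=[g(u,v,46) for u,v in[(103,168),(193,137),(250,288),(160,320)]]
print('body corners',*P,sep='\n'); print(np.linalg.norm(P[1]-P[0]),np.linalg.norm(P[2]-P[1]))
capm,headm=(P[0]+P[1])/2,(P[2]+P[3])/2; ax=(headm-capm)/np.linalg.norm(headm-capm); print('axis',ax,np.arctan2(-ax[1],-ax[0]),'center',(capm+headm)/2-18*ax)
F=[g(u,v,12) for u,v in[(493,87),(683,72),(700,257),(510,272)]]; print('foot',*F,sep='\n'); print(sum(F)/4)
for a,b in((3,0),(2,1),(0,1),(3,2)): d=F[b]-F[a]; print(np.linalg.norm(d),np.arctan2(d[1],d[0]))
S=[g(594,104,56),g(602,203,56)]; print('slots',S,(S[0]+S[1])/2,np.linalg.norm(S[0]-S[1]),np.arctan2(*(S[0]-S[1])[1::-1]))
E2=[g(527,157,56),g(667,157,56),g(597,90,56),g(597,222,56)];print('rim',E2,sum(E2)/4)
# depth-based rim centroid
vs,us=np.mgrid[150:195,330:380]; W=np.array([pt(c,u,v) for u,v in zip(us.ravel(),vs.ravel())]); m=(W[:,2]>52)&(W[:,2]<62); print('depth rim',W[m].mean(0),np.ptp(W[m],axis=0),m.sum(),(W[m].max(0)+W[m].min(0))/2)
vs,us=np.mgrid[150:215,245:295]; W=np.array([pt(c,u,v) for u,v in zip(us.ravel(),vs.ravel())]); m=(W[:,2]>38); print('lamp top depth',W[m].mean(0),m.sum())
E
```

```text
body corners
[576.789 372.262  46.   ]
[593.063 322.719  46.   ]
[508.479 291.919  46.   ]
[491.918 341.006  46.   ]
52.14707261376713 90.0175182836746
axis [-0.939 -0.344  0.   ] 0.3510383995445686 center [559.465 338.166  46.   ]
foot
[625.463 157.044  12.   ]
[631.688  49.903  12.   ]
[525.931  43.998  12.   ]
[519.707 149.879  12.   ]
[575.697 100.206  12.   ]
105.99812085581652 0.06764685773253756
105.92219368711895 0.055771303626981336
107.32232773021222 -1.5127575759900915
106.06375331702786 -1.5120852741642778
slots [array([604.376, 102.71 ,  56.   ]), array([549.472,  99.922,  56.   ])] [576.924 101.316  56.   ] 54.974067158425676 0.050723315739899556
rim [array([575.751, 139.869,  56.   ]), array([574.075,  63.993,  56.   ]), array([612.145, 100.858,  56.   ]), array([539.09 , 102.919,  56.   ])] [575.265 101.91   56.   ]
depth rim [577.769 100.688  56.038] [69.921 68.202  9.498] 300 [576.856 100.517  56.921]
lamp top depth [547.053 331.844  76.85 ] 790
```

```bash
python3 - <<'E'
from h import *
c=load('top0'); 
for u,v in((205,255),(225,255),(235,260),(210,280),(212,305)): print(pt(c,u,v))
plan([500,316,230],pose(.351,np.pi/2))
E
```

```text
[352.938 486.756 125.675]
[352.058 436.415 124.268]
[342.412 431.781  14.615]
[290.317 479.511  98.675]
[227.488 474.267  94.907]
pos [194.728 645.842 230.451] q [ 1.566  0.359  0.011 -0.    -1.224 -0.288] w 0.998407912810948 F [ 0.224 -0.59  -0.102] t 0.1
shift cm [22.766  0.085 38.75 ] | 44.94299536225574 rotvec [ 0.    -0.644  0.002]
```

Request:
apply_moves(
  increments=[
    [[0, 0, 0, 2.28, 0, 3.88, 8.54], [0, 0, 0, 2.28, 0, 3.88, 8.54], [0, 0, 0, 2.28, 0, 3.88, 8.54], [0, 0, 0, 2.28, 0, 3.88, 8.54], [0, 0, 0, 2.28, 0, 3.88, 8.54]],
  ],
)

```text
t: 0.6
tool_pos: [348.4, 479.5, 231.0]
ee_rot: [[-0.288, -0.0, 0.958], [-0.958, -0.0, -0.288], [0.001, -1.0, -0.0]]
force: [0.7, 1.3, -0.5]
width: 1.0
```

Request:
apply_moves(
  increments=[
    [[0, 0, 0, 2.28, 0, 3.88, 8.54], [0, 0, 0, 2.28, 0, 3.88, 8.54], [0, 0, 0, 2.28, 0, 3.88, 8.54], [0, 0, 0, 2.28, 0, 3.88, 8.54], [0, 0, 0, 2.28, 0, 3.88, 8.54]],
  ],
)

```text
t: 1.1
tool_pos: [501.3, 314.3, 231.1]
ee_rot: [[-0.288, -0.0, 0.957], [-0.957, -0.0, -0.288], [0.0, -1.0, -0.0]]
force: [1.3, 0.1, 0.1]
width: 0.998
```

Request:
apply_moves(
  increments=[
    [[0, -0.13, 0, 0, 0, 0, 8.54], [0, -0.13, 0, 0, 0, 0, 8.54], [0, -0.13, 0, 0, 0, 0, 8.54], [0, -0.13, 0, 0, 0, 0, 8.54], [0, -0.124, 0, 0, 0, 0, 8.54]],
  ],
)

```text
t: 1.6
tool_pos: [500.4, 315.7, 230.9]
ee_rot: [[0.349, -0.001, 0.937], [-0.937, -0.0, 0.349], [0.0, -1.0, -0.001]]
force: [0.3, 0.2, 0.1]
width: 0.998
```

```bash
python3 - <<'E'
from h import *
plan([500,316,230],pose(.351,.61))
E
```

```text
pos [500.389 315.688 230.873] q [ 0.893  0.223 -0.178 -0.    -1.17   1.034] w 0.9976192816444831 F [0.275 0.2   0.093] t 1.6
shift cm [-0.043  0.087 -0.026] | 0.10055496951683858 rotvec [ 0.962  0.005 -0.002]
```

Request:
apply_moves(
  increments=[
    [[0.14, 0, 0, 0, 0, 0, 8.54], [0.14, 0, 0, 0, 0, 0, 8.54], [0.14, 0, 0, 0, 0, 0, 8.54], [0.14, 0, 0, 0, 0, 0, 8.54], [0.14, 0, 0, 0, 0, 0, 8.54]],
  ],
)

```text
t: 2.1
tool_pos: [529.8, 302.9, 248.4]
ee_rot: [[0.313, 0.519, 0.796], [-0.949, 0.147, 0.278], [0.027, -0.842, 0.538]]
force: [3.1, -0.7, 2.2]
width: 1.001
```

Request:
apply_moves(
  increments=[
    [[0.13, 0, 0, 0, 0, 0, 8.54], [0.13, 0, 0, 0, 0, 0, 8.54], [0, 0, 0, 0, 0, 0, 8.54]],
  ],
)

```text
t: 2.4
tool_pos: [555.2, 299.5, 279.1]
ee_rot: [[0.289, 0.619, 0.73], [-0.956, 0.155, 0.248], [0.041, -0.77, 0.637]]
force: [0.4, 0.3, 0.8]
width: 1.0
```

```bash
python3 - <<'E'
from h import *
plan([532,328,100],pose(.351,.61))
E
```

```text
pos [555.215 299.525 279.124] q [ 0.75  -0.067 -0.934  1.339 -0.323 -0.095] w 1.0003354193475864 F [0.409 0.254 0.791] t 2.4
shift cm [ -4.123  12.795 -12.396] | 18.285318862682523 rotvec [ 0.271 -0.009  0.07 ]
```

```bash
python3 - <<'E'
from h import *
import pickle
plan([530,327,150],pose(.351,.90)); pickle.dump(get_state(),open('s3.pkl','wb'))
E
```

```text
pos [555.215 299.525 279.124] q [ 0.75  -0.067 -0.934  1.339 -0.323 -0.095] w 1.0003354193475864 F [0.409 0.254 0.791] t 2.4
shift cm [-3.882  8.806 -9.382] | 13.440149925703722 rotvec [-0.019 -0.019  0.067]
```

Request:
apply_moves(
  increments=[
    [[0, 0, 0.067, 0, 0, 0, 8.54], [0, 0, 0, -0.8, 2.2, -2.4, 8.54], [0, 0, 0, -0.8, 2.2, -2.4, 8.54], [0, 0, 0, -0.8, 2.2, -2.4, 8.54], [0, 0, 0, -0.8, 2.2, -2.4, 8.54]],
  ],
)

```text
t: 2.9
tool_pos: [521.7, 328.9, 206.5]
ee_rot: [[0.31, 0.549, 0.776], [-0.951, 0.172, 0.258], [0.008, -0.818, 0.576]]
force: [0.0, -0.2, 0.5]
width: 1.0
```

```bash
python3 - <<'E'
from h import *
import pickle
plan([530,327,100],pose(.351,.90)); pickle.dump(get_state(),open('s4.pkl','wb')); print(get_state()['ee_rot'])
E
```

```text
pos [521.715 328.898 206.463] q [ 0.655  0.004 -1.001  1.66  -0.2   -0.368] w 1.0002826112632746 F [ 0.049 -0.154  0.547] t 2.9
shift cm [ 0.351  9.127 -5.536] | 10.680220674626632 rotvec [ 0.057 -0.024  0.028]
[[ 0.31   0.549  0.776]
 [-0.951  0.172  0.258]
 [ 0.008 -0.818  0.576]]
```

```bash
cat > kin.py <<'E'
import numpy as np,pickle
from scipy.spatial.transform import Rotation as Ro
from scipy.optimize import least_squares
from h import pose
S=[dict(q=[1.566,.359,.0115,0,-1.224,-.288],tool_pos=np.array([194.728,645.842,230.451]),ee_rot=np.array([[-.289,0,.957],[-.957,-.001,-.289],[.002,-1,0]])),
dict(q=[.893,.223,-.178,0,-1.17,1.034],tool_pos=np.array([500.389,315.688,230.873]),ee_rot=np.array([[.349,-.001,.937],[-.937,0,.349],[0,-1,-.001]]))]+[pickle.load(open(f's{i}.pkl','rb')) for i in(3,4)]
def wrist(q,L):
    r0,z0,A,B,C,D,_,lat=L; f=q[1]-q[2]; c1,s1=np.cos(q[0]),np.sin(q[0])
    r=r0+A*np.sin(q[1])+B*np.cos(q[1])+C*np.cos(f)+D*np.sin(f); z=z0+A*np.cos(q[1])-B*np.sin(q[1])-C*np.sin(f)+D*np.cos(f)
    return np.array([c1*r+s1*lat,s1*r-c1*lat,z])
def rot(q,sg=1):
    # forearm frame: X radial, Y left, Z up ; forearm dir pitched down by f
    M=Ro.from_euler('ZY',[q[0],q[1]-q[2]])*Ro.from_euler('X',sg*q[3])*Ro.from_euler('Y',-q[4])  # X axis = tool approach
    return M*Ro.from_euler('X',q[5]*sg2+off)
sg2=1;off=0
if __name__=='__main__':
    g=lambda L:np.r_[np.concatenate([wrist(s['q'],L)+L[6]*s['ee_rot'][:,1]-s['tool_pos'] for s in S]),.001*(L-[0,300,400,0,400,0,250,190])]
    o=least_squares(g,[0,300,400,0,400,0,250,190]); print(np.round(o.x,1),np.round(o.fun[:12],1))
    for sg in(1,-1): print(sg,[np.round(rot(s['q'],sg).as_matrix()[:,0]-s['ee_rot'][:,1],3) for s in S])
    for s in S:
        for sg in (1,-1):
            m=rot(s['q'],sg).as_matrix(); e=s['ee_rot']; v=m.T@e[:,0]; print(sg,np.arctan2(v[2],v[1]),s['q'][5])
    np.save('L.npy',o.x)
E
python3 kin.py
```

```text
[ 284.  -348.2  273.   229.4  -75.5  263.1 -114.8  164.4] [-27.4 -33.2 -15.8   4.9  49.6  22.9 -41.3   2.9 -23.3  67.4 -55.1  16.1]
1 [array([-0.,  0.,  0.]), array([ 0.001, -0.   ,  0.   ]), array([-0.421,  0.452,  0.   ]), array([-0.241,  0.314,  0.   ])]
-1 [array([-0.,  0.,  0.]), array([ 0.001, -0.   ,  0.   ]), array([0., 0., 0.]), array([ 0., -0.,  0.])]
1 -0.9943157476205751 -0.288
-1 -0.9943157476205751 -0.288
1 2.644046013616844 1.034
-1 2.644046013616844 1.034
1 2.3201505518798538 -0.09518506985955968
-1 -1.3804261870757772 -0.09518506985955968
1 2.1468194581372475 -0.3675814947164308
-1 -0.8356333373620349 -0.3675814947164308
```

```bash
cat > k2.py <<'E'
from kin import *
def M4(q): return (Ro.from_euler('ZY',[q[0],q[1]-q[2]])*Ro.from_euler('X',-q[3])).as_matrix()
def MT(q): return M4(q)@Ro.from_euler('Y',-q[4]).as_matrix()
def fk(q,L):
    m=MT(q); a=4.712-q[5]; y=m[:,0]; x=m[:,1]*np.cos(a)+m[:,2]*np.sin(a)
    return wrist(q,L)+L[8]*m[:,1]+L[9]*m[:,2]+L[6]*y, np.c_[x,y,np.cross(x,y)]
if __name__=='__main__':
    p0=np.array([0,300,400,0,400,0,250,0,-190,0.])
    g=lambda L:np.r_[np.concatenate([fk(s['q'],L)[0]-s['tool_pos'] for s in S]),.002*(L-p0)]
    o=least_squares(g,p0); print(np.round(o.x,1),np.round(o.fun[:12],1)); np.save('L.npy',o.x)
    for s in S: print(np.abs(fk(s['q'],o.x)[1]-s['ee_rot']).max())
E
python3 k2.py
```

```text
Traceback (most recent call last):
  File "k2.py", line 10, in <module>
    o=least_squares(g,p0); print(np.round(o.x,1),np.round(o.fun[:12],1)); np.save('L.npy',o.x)
  File "k2.py", line 9, in <lambda>
    g=lambda L:np.r_[np.concatenate([fk(s['q'],L)[0]-s['tool_pos'] for s in S]),.002*(L-p0)]
                                     ~~^^^^^^^^^^
  File "k2.py", line 6, in fk
    return wrist(q,L)+L[8]*m[:,1]+L[9]*m[:,2]+L[6]*y, np.c_[x,y,np.cross(x,y)]
           ~~~~~^^^^^
  File "kin.py", line 8, in wrist
    r0,z0,A,B,C,D,_,lat=L; f=q[1]-q[2]; c1,s1=np.cos(q[0]),np.sin(q[0])
    ^^^^^^^^^^^^^^^^^^^
ValueError: too many values to unpack (expected 8)
```

```bash
sed -i 's/D,_,lat=L;/D,_,lat=L[:8];/' kin.py; python3 k2.py
```

```text
[  -0.8  200.7  600.2    1.2  464.8   -1.1  372.5   -0.5 -192.3   -0.8] [ 0.1 -0.  -0.  -0.1  0.1  0.   0.  -0.  -0.  -0.   0.   0. ]
0.0013252307378824291
0.0008722810183424189
0.0003719702890536136
0.0003697751239503666
```

```bash
cat > ik.py <<'E'
from k2 import *
L=np.load('L.npy'); lo=np.array([-3.07,-1.43,-1.02,-3.03,-3.05,-3.03])+.03; hi=np.array([3.07,2.12,1.25,1.67,0,3.03])-.03
rng=np.random.default_rng(0)
def ik(p,R,seeds=None,n=12):
    best=None
    for s in (seeds or [])+[lo+rng.random(6)*(hi-lo) for _ in range(n)]:
        def f(q):
            a,b=fk(q,L); return np.r_[(a-p)/200,(b-R).ravel()]
        o=least_squares(f,np.clip(s,lo+1e-3,hi-1e-3),bounds=(lo,hi))
        if best is None or o.cost<best.cost: best=o
        if best.cost<1e-6: break
    return best.x,best.cost
E
cat > scan.py <<'E'
from ik import *
np.set_printoptions(precision=2,suppress=True)
G=np.array([524,325,28.])
for P in(.6,.75,.9,1.05,1.2):
    for fl in(0,1):
        R=pose(.351,P)
        if fl: R=R@np.diag([-1,1,-1])
        q,c=ik(G+20*R[:,1],R); print('grasp',P,fl,q,c<1e-5)
for (x,y) in((450,200),(480,250),(520,200),(550,250)):
  for P in(2.2,2.35,2.5,2.65):
    r=[]
    for h in(-.3,0,.35,.7,1.):
        R=pose(h,P); q,c=ik(np.array([x,y,105.])+20*R[:,1],R,n=8); r.append((h,bool(c<1e-5)))
    print('stand',x,y,P,r)
E
python3 scan.py
```

```text
grasp 0.6 0 [ 0.13  0.6  -0.99 -2.9  -0.98 -1.57] False
grasp 0.6 1 [ 0.13  0.6  -0.99 -2.9  -0.98  1.57] False
grasp 0.75 0 [ 0.16  0.48 -0.91 -2.91 -0.64 -1.63] True
grasp 0.75 1 [ 0.16  0.48 -0.91 -2.91 -0.64  1.51] True
grasp 0.9 0 [ 0.21  0.39 -0.74 -2.76 -0.24 -1.83] True
grasp 0.9 1 [ 0.32  0.37 -0.56 -2.33 -0.03  0.78] False
grasp 1.05 0 [ 0.24  0.38 -0.7  -2.95 -0.04 -1.67] False
grasp 1.05 1 [ 0.24  0.38 -0.7  -2.95 -0.04  1.48] False
grasp 1.2 0 [ 0.59  0.35 -0.94  1.64 -0.09 -0.3 ] False
grasp 1.2 1 [ 0.78  0.36 -0.88  1.03 -0.13 -3.  ] False
stand 450 200 2.2 [(-0.3, True), (0, True), (0.35, True), (0.7, True), (1.0, True)]
stand 450 200 2.35 [(-0.3, True), (0, True), (0.35, True), (0.7, True), (1.0, True)]
stand 450 200 2.5 [(-0.3, True), (0, True), (0.35, True), (0.7, True), (1.0, True)]
stand 450 200 2.65 [(-0.3, True), (0, True), (0.35, True), (0.7, True), (1.0, True)]
stand 480 250 2.2 [(-0.3, True), (0, True), (0.35, False), (0.7, True), (1.0, True)]
stand 480 250 2.35 [(-0.3, True), (0, True), (0.35, True), (0.7, True), (1.0, True)]
stand 480 250 2.5 [(-0.3, True), (0, True), (0.35, True), (0.7, True), (1.0, True)]
stand 480 250 2.65 [(-0.3, True), (0, True), (0.35, True), (0.7, True), (1.0, True)]
stand 520 200 2.2 [(-0.3, True), (0, True), (0.35, True), (0.7, True), (1.0, True)]
stand 520 200 2.35 [(-0.3, True), (0, True), (0.35, True), (0.7, True), (1.0, True)]
stand 520 200 2.5 [(-0.3, True), (0, True), (0.35, True), (0.7, True), (1.0, True)]
stand 520 200 2.65 [(-0.3, True), (0, True), (0.35, True), (0.7, True), (1.0, True)]
stand 550 250 2.2 [(-0.3, True), (0, True), (0.35, True), (0.7, True), (1.0, True)]
stand 550 250 2.35 [(-0.3, True), (0, True), (0.35, True), (0.7, True), (1.0, True)]
stand 550 250 2.5 [(-0.3, True), (0, True), (0.35, True), (0.7, True), (1.0, True)]
stand 550 250 2.65 [(-0.3, True), (0, True), (0.35, True), (0.7, True), (1.0, True)]
```

```bash
cat > scan2.py <<'E'
from ik import *
np.set_printoptions(precision=2,suppress=True)
def sol(g,h,P,fl):
    R=pose(h,P)
    if fl: R=R@np.diag([-1,1,-1])
    p=np.array(g,float)+20*R[:,1]; a=np.arctan2(p[1],p[0])
    q,c=ik(p,R,seeds=[np.array([a+.3,.4,-.3,0,-.8,s]) for s in(1.,-1.5)],n=0)
    return q,c<1e-5
print('now')
for dh in(-.25,0,.25):
  for P in(1.2,1.3,1.4,1.57): 
    for fl in(0,1):
      q,k=sol([524,325,28],.351+dh,P,fl); k and print(dh,P,fl,q)
print('lay')
for x,y in((524,325),(560,300),(500,230),(560,220),(620,250)):
  for P in(.9,1.05,1.2):
    print(x,y,P,[(h,fl) for h in(.35,.6,.8,1.) for fl in(0,1) if sol([x,y,28],h,P,fl)[1]])
print('stand')
for x,y in((450,250),(500,200),(500,300),(430,200)):
  for P in(2.62,2.77,2.9):
    print(x,y,P,[(h,fl) for h in(.0,.35,.6,.8,1.) for fl in(0,1) if sol([x,y,105],h,P,fl)[1]])
E
python3 scan2.py
```

```text
now
-0.25 1.3 0 [ 0.84  0.38 -0.86  0.98 -0.22 -0.11]
-0.25 1.3 1 [ 0.82  0.38 -0.87  1.02 -0.21  3.  ]
-0.25 1.4 0 [ 0.93  0.43 -0.61  0.3  -0.44  0.47]
-0.25 1.4 1 [ 0.93  0.43 -0.61  0.3  -0.44 -2.67]
-0.25 1.57 0 [ 0.87  0.49 -0.36  0.   -0.72  0.8 ]
-0.25 1.57 1 [ 0.87  0.49 -0.36  0.   -0.72 -2.34]
0 1.3 0 [ 0.76  0.37 -0.9   1.11 -0.12  0.07]
0 1.3 1 [ 0.79  0.37 -0.88  1.01 -0.13 -3.  ]
0 1.4 0 [ 0.92  0.42 -0.59  0.23 -0.42  0.8 ]
0 1.4 1 [ 0.92  0.42 -0.59  0.23 -0.42 -2.34]
0 1.57 0 [ 0.87  0.49 -0.36  0.   -0.72  1.05]
0 1.57 1 [ 0.87  0.49 -0.36  0.   -0.72 -2.09]
0.25 1.3 0 [ 0.89  0.39 -0.74  0.4  -0.2   0.89]
0.25 1.3 1 [ 0.89  0.39 -0.74  0.4  -0.2  -2.25]
0.25 1.4 0 [ 0.9   0.42 -0.55  0.12 -0.43  1.17]
0.25 1.4 1 [ 0.9   0.42 -0.55  0.12 -0.43 -1.97]
0.25 1.57 0 [ 0.87  0.49 -0.36  0.   -0.72  1.3 ]
0.25 1.57 1 [ 0.87  0.49 -0.36  0.   -0.72 -1.84]
lay
524 325 0.9 [(0.8, 0), (0.8, 1), (1.0, 0), (1.0, 1)]
524 325 1.05 [(1.0, 0), (1.0, 1)]
524 325 1.2 [(1.0, 0), (1.0, 1)]
560 300 0.9 [(0.8, 0), (0.8, 1), (1.0, 1)]
560 300 1.05 [(0.8, 0), (0.8, 1), (1.0, 0), (1.0, 1)]
[... 1237 characters left out ...]
0, 1)]
500 300 2.62 [(0.0, 0), (0.0, 1), (0.35, 0), (0.35, 1), (0.6, 0), (0.6, 1), (0.8, 0), (0.8, 1), (1.0, 0), (1.0, 1)]
500 300 2.77 [(0.0, 0), (0.0, 1), (0.35, 0), (0.35, 1), (0.6, 0), (0.6, 1), (0.8, 0), (0.8, 1), (1.0, 0), (1.0, 1)]
500 300 2.9 [(0.0, 0), (0.0, 1), (0.35, 0), (0.35, 1), (0.6, 0), (0.6, 1), (0.8, 0), (0.8, 1), (1.0, 0), (1.0, 1)]
430 200 2.62 [(0.0, 0), (0.0, 1), (0.35, 0), (0.35, 1), (0.6, 0), (0.6, 1), (0.8, 0), (0.8, 1), (1.0, 0), (1.0, 1)]
430 200 2.77 [(0.0, 0), (0.0, 1), (0.35, 0), (0.35, 1), (0.6, 0), (0.6, 1), (0.8, 0), (0.8, 1), (1.0, 0), (1.0, 1)]
430 200 2.9 [(0.0, 0), (0.0, 1), (0.35, 0), (0.35, 1), (0.6, 0), (0.6, 1), (0.8, 0), (0.8, 1), (1.0, 0), (1.0, 1)]
```

```bash
python3 - <<'E'
from h import *
plan([550,335,180],pose(.351,np.pi/2))
from ik import *
q=np.array([.87,.49,-.36,0,-.72,1.05])
for P in(1.57,1.3,1.1,.95):
    R=pose(.9,P); q,c=ik(np.array([500,230,28])+20*R[:,1],R,[q],0); print(P,q,c<1e-5)
for P in(.95,1.2,1.6,2.,2.3,2.52):
    R=pose(.9,P); q,c=ik(np.array([470,220,140])+20*R[:,1],R,[q],0); print(P,q,c<1e-5)
E
```

```text
pos [521.715 328.898 206.463] q [ 0.655  0.004 -1.001  1.66  -0.2   -0.368] w 1.0002826112632746 F [ 0.049 -0.154  0.547] t 2.9
shift cm [0.275 3.823 0.828] | 3.921248100982505 rotvec [-0.613 -0.032  0.019]
1.57 [ 0.787  0.405 -0.518 -0.    -0.647  1.684] True
1.3 [ 0.758  0.326 -0.661 -0.121 -0.318  1.822] True
1.1 [ 0.666  0.304 -0.624 -0.526 -0.21   2.296] True
0.95 [ 0.442  0.307 -0.535 -1.036 -0.303  2.967] True
0.95 [ 0.68   0.022 -0.695 -0.486 -0.276  2.22 ] True
1.2 [ 0.784  0.058 -0.692 -0.096 -0.454  1.765] True
1.6 [ 0.818  0.222 -0.46   0.003 -0.917  1.651] True
2.0 [ 0.836  0.441 -0.222  0.027 -1.336  1.623] True
2.3 [ 0.844  0.616 -0.065  0.038 -1.619  1.614] True
2.52 [ 0.847  0.742  0.031  0.044 -1.808  1.611] True
```

Request:
apply_moves(
  increments=[
    [[-0.125, 0, 0, 0, 0, 0, 8.54], [-0.125, 0, 0, 0, 0, 0, 8.54], [-0.125, 0, 0, 0, 0, 0, 8.54], [-0.125, 0, 0, 0, 0, 0, 8.54], [-0.115, 0, 0, 0, 0, 0, 8.54]],
  ],
)

```text
t: 3.4
tool_pos: [584.6, 311.3, 250.1]
ee_rot: [[0.258, 0.437, 0.862], [-0.965, 0.07, 0.253], [0.051, -0.897, 0.439]]
force: [2.6, -1.9, 2.7]
width: 1.0
```

```bash
python3 - <<'E'
from h import *
plan([550,335,150],pose(.351,np.pi/2))
E
```

```text
pos [584.573 311.275 250.076] q [ 0.922  0.097 -0.582  0.551 -0.624  0.513] w 0.9999872986130338 F [ 2.58  -1.875  2.677] t 3.4
shift cm [-3.686  7.631 -6.776] | 10.85047075882986 rotvec [-0.453 -0.077  0.07 ]
```

Still unwinding; finish turning first.

Request:
apply_moves(
  increments=[
    [[-0.12, -0.02, 0.018, 0, 0, 0, 8.54], [-0.12, -0.02, 0.018, 0, 0, 0, 8.54], [-0.12, -0.02, 0.018, 0, 0, 0, 8.54], [-0.1, -0.02, 0.018, 0, 0, 0, 8.54], [0, 0, 0, 0, 0, 0, 8.54]],
  ],
)

```text
t: 3.9
tool_pos: [589.2, 311.9, 250.2]
ee_rot: [[0.34, 0.012, 0.94], [-0.94, 0.002, 0.34], [0.002, -1.0, 0.012]]
force: [-0.1, 0.5, -0.7]
width: 0.997
```

```bash
python3 - <<'E'
from h import *
plan([550,335,110],pose(.351,np.pi/2))
E
```

```text
pos [589.155 311.884 250.162] q [ 0.783  0.327  0.006  0.007 -1.239  1.133] w 0.9974682890210588 F [-0.145  0.547 -0.729] t 3.9
shift cm [-3.532 13.973 -3.068] | 14.735246191493703 rotvec [-0.012 -0.004  0.002]
```

Request:
apply_moves(
  increments=[
    [[-0.012, -0.004, 0.002, -1.2, 4.5, -1.0, 8.54], [0, 0, 0, -1.2, 4.5, -1.0, 8.54], [0, 0, 0, -1.1, 4.5, -1.0, 8.54], [0, 0, 0, 0, 0, 0, 8.54]],
  ],
)

```text
t: 4.3
tool_pos: [544.2, 330.0, 109.7]
ee_rot: [[0.343, -0.002, 0.939], [-0.939, -0.008, 0.343], [0.006, -1.0, -0.005]]
force: [-1.2, 1.2, -0.3]
width: 0.997
```

```bash
python3 - <<'E'
from h import *
plan([550,335,10],pose(.351,np.pi/2))
c=shot('top','top1'); crop(c,230,140,310,220,7,'crop1')
E
```

```text
pos [544.211 329.968 109.718] q [ 0.853  0.397 -0.228  0.004 -0.953  1.066] w 0.997127463861518 F [-1.2    1.157 -0.284] t 4.3
shift cm [-0.337  9.966  0.765] | 10.001295415263497 rotvec [ 0.005 -0.001  0.006]
```

View pics/crop1.png

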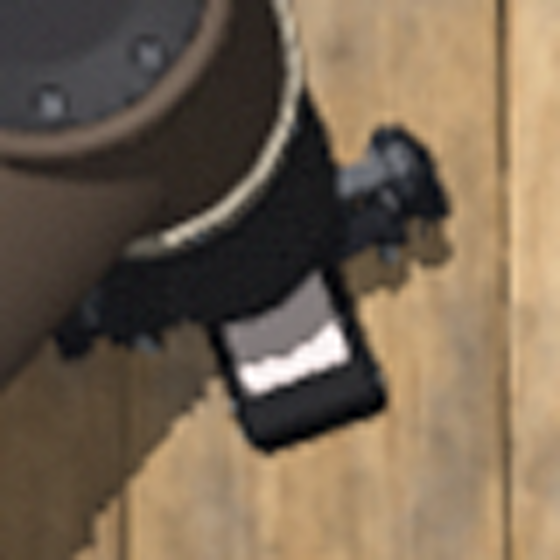

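The crop shows the fingers straddling the lamp, with the right finger at crop (400,190) and the head end sticking out at (310,400). Going down.

Request:
apply_moves(
  increments=[
    [[0.005, 0, 0.005, -0.3, 3.3, 0.7, 8.54], [0, 0, 0, 0, 3.3, 0, 8.54], [0, 0, 0, 0, 2.4, 0, 8.54], [0, 0, 0, 0, 1.0, 0, 8.54], [0, 0, 0, 0, 0, 0, 8.54]],
  ],
)

```text
t: 4.85
tool_pos: [557.6, 337.2, 17.5]
ee_rot: [[0.343, 0.011, 0.939], [-0.939, 0.004, 0.343], [-0.0, -1.0, 0.012]]
force: [0.8, -0.0, 0.1]
width: 1.002
```

Request:
apply_moves(
  increments=[
    [[0, 0, 0, 0, 0, 0, 4], [0, 0, 0, 0, 0, 0, 4], [0, 0, 0, 0, 0, 0, 4], [0, 0, 0, 0, 0, 0, 4], [0, 0, 0, 0, 0, 0, 4]],
  ],
  squeeze=50,
)

```text
t: 5.35
tool_pos: [558.6, 338.0, 19.6]
ee_rot: [[0.343, 0.015, 0.939], [-0.939, 0.007, 0.343], [-0.001, -1.0, 0.016]]
force: [-0.9, 1.0, 7.6]
width: 0.668
```

Request:
apply_moves(
  increments=[
    [[0, 0, 0, 0, 0, 0, 4], [0, 0, 0, 0, 0, 0, 4], [0, 0, 0, 0, 0, 0, 4], [0, 0, 0, 0, 0, 0, 4], [0, 0, 0, 0, 0, 0, 4]],
  ],
)

```text
t: 5.85
tool_pos: [558.6, 338.0, 19.6]
ee_rot: [[0.343, 0.015, 0.939], [-0.939, 0.007, 0.343], [-0.001, -1.0, 0.016]]
force: [-1.7, 1.3, 6.4]
width: 0.669
```

Request:
apply_moves(
  increments=[
    [[0, 0, 0, 0, -2, 0, 4], [0, 0, 0, 0, -3, 0, 4], [0, 0, 0, 0, -3, 0, 4], [0, -0.11, 0, 0, 0, 0, 4], [0, -0.11, 0, 0, 0, 0, 4]],
  ],
)

```text
t: 6.35
tool_pos: [557.0, 337.0, 99.5]
ee_rot: [[0.543, 0.014, 0.84], [-0.84, 0.007, 0.543], [0.002, -1.0, 0.015]]
force: [0.0, -0.1, -2.8]
width: 0.669
```

Request:
apply_moves(
  increments=[
    [[0, -0.11, 0, 0, 0, 0, 4], [0, -0.11, 0, 0, 0, 0, 4], [0, -0.11, 0, 0, 0, 0, 4], [0, 0, 0, 0, 0, 0, 4]],
  ],
)

```text
t: 6.75
tool_pos: [556.5, 336.4, 97.9]
ee_rot: [[0.784, 0.012, 0.621], [-0.621, 0.005, 0.784], [0.006, -1.0, 0.011]]
force: [0.3, 0.8, -2.8]
width: 0.67
```

```bash
python3 - <<'E'
from h import *
plan([523,260,100],pose(.9,np.pi/2))
E
```

```text
pos [556.461 336.4    97.857] q [ 0.847  0.419 -0.225  0.007 -0.915  1.62 ] w 0.6697381069491997 F [ 0.274  0.811 -2.782] t 6.75
shift cm [ 2.123 -0.29  -8.064] | 8.343395151736097 rotvec [-0.011  0.001  0.006]
```

Request:
apply_moves(
  increments=[
    [[-0.011, 0, 0.006, 1.06, 0, -4.0, 4], [0, 0, 0, 1.06, 0, -4.0, 4], [0, 0, 0, 0, 3, 0, 4], [0, 0, 0, 0, 3, 0, 4], [0, 0, 0, 0, 0, 0, 4]],
  ],
)

```text
t: 7.25
tool_pos: [521.2, 258.5, 34.1]
ee_rot: [[0.78, -0.005, 0.625], [-0.625, -0.004, 0.78], [-0.001, -1.0, -0.006]]
force: [-0.0, -1.0, -1.7]
width: 0.668
```

```bash
python3 - <<'E'
from h import *
plan([523,260,19.5],pose(.9,np.pi/2))
E
```

```text
pos [521.234 258.481  34.118] q [ 0.796  0.41  -0.423 -0.    -0.744  1.67 ] w 0.6684352644813656 F [-0.011 -0.979 -1.67 ] t 7.25
shift cm [0.044 1.46  0.238] | 1.4802984803299444 rotvec [ 0.006 -0.005 -0.001]
```

Request:
apply_moves(
  increments=[
    [[0, 0, 0, 0, 0.8, 0.2, 4], [0, 0, 0, 0, 0.5, 0, 4], [0, 0, 0, 0, 0.2, 0, 4], [0, 0, 0, 0, 0, 0, 4]],
  ],
)

```text
t: 7.65
tool_pos: [524.8, 262.4, 22.2]
ee_rot: [[0.783, 0.0, 0.622], [-0.622, -0.001, 0.783], [0.001, -1.0, -0.0]]
force: [-0.4, 0.0, -2.4]
width: 0.668
```

Request:
apply_moves(
  increments=[
    [[0, 0, 0, 0, 0, 0, 8.54], [0, 0, 0, 0, 0, 0, 8.54], [0, 0, 0, 0, 0, 0, 8.54], [0, 0, 0, 0, 0, 0, 8.54], [0, 0, 0, 0, 0, 0, 8.54]],
  ],
)

```text
t: 8.15
tool_pos: [524.7, 262.1, 22.1]
ee_rot: [[0.783, 0.0, 0.622], [-0.622, -0.001, 0.783], [0.001, -1.0, -0.0]]
force: [0.5, -0.7, 0.5]
width: 0.998
```

```bash
python3 - <<'E'
from h import *
plan([523,260,70],pose(.9,np.pi/2)); print(get_state()['ee_rot'])
R=pose(.9,1.1); c=np.array([523,260,23.]); print(c-38*np.array([np.cos(.9),np.sin(.9),0])+20*R[:,1])
E
```

```text
pos [524.72  262.13   22.066] q [ 0.797  0.43  -0.427  0.001 -0.714  1.672] w 0.9978807040985405 F [ 0.49  -0.658  0.468] t 8.15
shift cm [ 0.001 -4.793 -0.275] | 4.801241482388899 rotvec [ 0.    -0.001  0.001]
[[ 0.783  0.     0.622]
 [-0.622 -0.001  0.783]
 [ 0.001 -1.    -0.   ]]
[505.018 237.34    5.176]
```

Request:
apply_moves(
  increments=[
    [[0, 0, 0, 0, -3, -1.5, 8.54], [0, 0, 0, 0, -4, -1.5, 8.54], [0.12, 0, 0, 0, 0, 0, 8.54], [0.12, 0, 0, 0, 0, 0, 8.54], [0.12, 0, 0, 0, 0, 0, 8.54]],
  ],
)

```text
t: 8.65
tool_pos: [506.2, 238.7, 93.1]
ee_rot: [[0.783, 0.224, 0.58], [-0.622, 0.279, 0.732], [0.002, -0.934, 0.358]]
force: [0.0, 0.6, -0.2]
width: 0.996
```

Request:
apply_moves(
  increments=[
    [[0.11, 0, 0, 0, 0, 0, 8.54], [0, 0, 0, 0, 0, 0, 8.54]],
  ],
)

```text
t: 8.85
tool_pos: [503.7, 236.4, 91.2]
ee_rot: [[0.781, 0.283, 0.556], [-0.624, 0.355, 0.696], [-0.001, -0.891, 0.454]]
force: [-0.4, -0.0, -0.8]
width: 0.996
```

```bash
python3 - <<'E'
from h import *
plan([506.7,238.9,60],pose(.9,1.1)); plan([506.7,238.9,15],pose(.9,1.1))
E
```

```text
pos [503.743 236.422  91.207] q [ 0.721  0.141 -0.669 -0.267 -0.307  1.983] w 0.9962453952579156 F [-0.358 -0.031 -0.772] t 8.85
shift cm [ 0.079  2.952 -1.079] | 3.144483958328348 rotvec [-0.    -0.003  0.001]
pos [503.743 236.422  91.207] q [ 0.721  0.141 -0.669 -0.267 -0.307  1.983] w 0.9962453952579156 F [-0.358 -0.031 -0.772] t 8.85
shift cm [ 0.083  6.963 -3.121] | 7.630487685805456 rotvec [-0.    -0.003  0.001]
```

Request:
apply_moves(
  increments=[
    [[0, 0, 0, 0.08, 2.5, -1.0, 8.54], [0, 0, 0, 0, 2.0, -1.0, 8.54], [0, 0, 0, 0, 1.5, -0.7, 8.54], [0, 0, 0, 0, 0.9, -0.4, 8.54], [0, 0, 0, 0, 0, 0, 8.54]],
  ],
)

```text
t: 9.35
tool_pos: [508.8, 240.8, 15.0]
ee_rot: [[0.783, 0.28, 0.556], [-0.622, 0.352, 0.699], [-0.0, -0.893, 0.45]]
force: [0.5, 0.0, -0.5]
width: 0.997
```

```bash
python3 - <<'E'
from h import *
plan([506.7,238.9,15],pose(.9,1.1))
c=shot('scene','sc1'); crop(c,240,120,440,260,4,'crop2')
E
```

```text
pos [508.763 240.825  14.95 ] q [ 0.68   0.3   -0.628 -0.49  -0.21   2.248] w 0.9972964733195023 F [ 0.482  0.049 -0.536] t 9.35
shift cm [-0.042 -0.13  -0.247] | 0.2822369664329268 rotvec [ 0.004 -0.001  0.   ]
```

View pics/crop2.png

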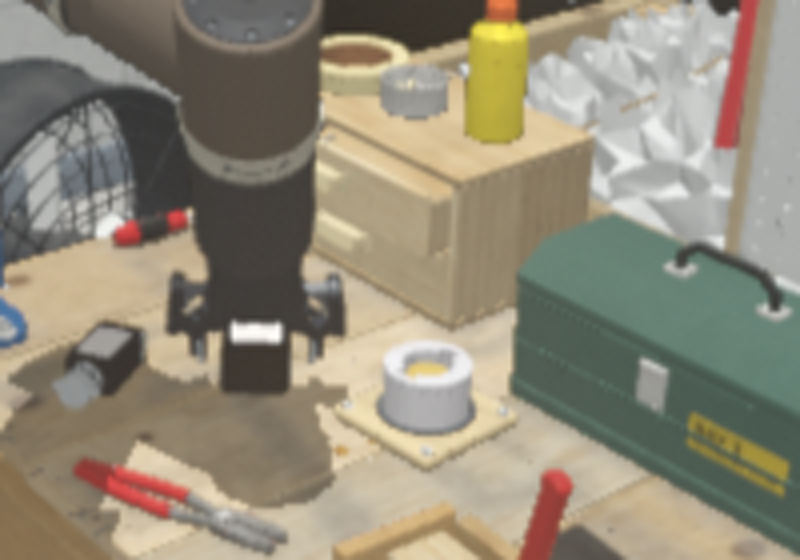

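The crop shows the lamp head at crop (258,355) between the open fingers at (190,310) and (325,310). Gripping.

Request:
apply_moves(
  increments=[
    [[0, 0, 0, 0, 0, 0, 4], [0, 0, 0, 0, 0, 0, 4], [0, 0, 0, 0, 0, 0, 4], [0, 0, 0, 0, 0, 0, 4], [0, 0, 0, 0, 0, 0, 4]],
  ],
  squeeze=80,
)

```text
t: 9.9
tool_pos: [509.0, 241.1, 17.5]
ee_rot: [[0.783, 0.283, 0.554], [-0.622, 0.355, 0.698], [0.001, -0.891, 0.454]]
force: [-2.2, -1.6, 5.1]
width: 0.668
```

Request:
apply_moves(
  increments=[
    [[0, 0, 0, 0, 0, 0, 4], [0, 0, 0, 0, 0, 0, 4], [0, 0, 0, 0, -2, 0.5, 4], [0, 0, 0, 0, -3, 1.5, 4], [0, 0, 0, 0, -3.5, 1.5, 4]],
  ],
)

```text
t: 10.4
tool_pos: [503.3, 234.4, 108.0]
ee_rot: [[0.783, 0.28, 0.556], [-0.622, 0.351, 0.699], [0.0, -0.893, 0.449]]
force: [0.9, -0.0, -3.1]
width: 0.664
```

Request:
apply_moves(
  increments=[
    [[0, 0, 0, 0, -3, 1.5, 4], [0, 0, 0, 0, -3, 1.5, 4], [0, 0, 0, 0, 0, 0, 4]],
  ],
)

```text
t: 10.7
tool_pos: [505.6, 236.2, 180.9]
ee_rot: [[0.784, 0.288, 0.551], [-0.621, 0.358, 0.697], [0.004, -0.888, 0.46]]
force: [0.2, 0.1, -2.3]
width: 0.666
```

```bash
python3 - <<'E'
from h import *
plan([440,200,130],pose(.9,1.1)); print(get_state()['ee_rot'])
E
```

```text
pos [505.63  236.237 180.944] q [ 0.731  0.    -0.604 -0.156 -0.499  1.86 ] w 0.6660275231863665 F [ 0.183  0.054 -2.311] t 10.7
shift cm [-2.909  1.337 -8.48 ] | 9.064063196922145 rotvec [-0.007  0.002  0.003]
[[ 0.784  0.288  0.551]
 [-0.621  0.358  0.697]
 [ 0.004 -0.888  0.46 ]]
```

Request:
apply_moves(
  increments=[
    [[-0.14, 0, 0, 0, 0, 0, 4], [-0.14, 0, 0, 0, 0, 0, 4], [-0.14, 0, 0, 0, 0, 0, 4], [-0.14, 0, 0, 0, 0, 0, 4], [-0.14, 0, 0, 0, 0, 0, 4]],
  ],
)

```text
t: 11.2
tool_pos: [504.0, 235.2, 175.7]
ee_rot: [[0.783, -0.144, 0.605], [-0.622, -0.183, 0.761], [0.001, -0.973, -0.233]]
force: [0.4, -0.1, -2.9]
width: 0.668
```

Request:
apply_moves(
  increments=[
    [[-0.14, 0, 0, 0, 0, 0, 4], [-0.14, 0, 0, 0, 0, 0, 4], [-0.14, 0, 0, 0, 0, 0, 4], [-0.14, 0, 0, 0, 0, 0, 4], [-0.14, 0, 0, 0, 0, 0, 4]],
  ],
)

```text
t: 11.7
tool_pos: [504.3, 235.7, 174.5]
ee_rot: [[0.783, -0.5, 0.37], [-0.622, -0.63, 0.465], [0.001, -0.594, -0.805]]
force: [1.0, -0.4, -1.9]
width: 0.665
```

Request:
apply_moves(
  increments=[
    [[-0.14, 0, 0, 0, 0, 0, 4], [0, 0, 0, 0, 0, 0, 4]],
  ],
)

```text
t: 11.9
tool_pos: [502.2, 234.7, 166.1]
ee_rot: [[0.783, -0.553, 0.286], [-0.623, -0.693, 0.363], [-0.002, -0.462, -0.887]]
force: [0.1, -0.9, -6.6]
width: 0.67
```

```bash
python3 - <<'E'
from h import *
plan([440,200,181],pose(.9,1.1+np.pi/2)); print(get_state()['ee_rot'])
c=shot('scene','sc2'); crop(c,220,90,420,240,4,'crop3')
E
```

```text
pos [502.229 234.729 166.052] q [ 0.832  0.856  0.248  0.066 -2.051  1.634] w 0.6698313015039231 F [ 0.098 -0.925 -6.598] t 11.9
shift cm [-2.711  5.156 -4.369] | 7.281484396296737 rotvec [-0.01   0.001 -0.002]
[[ 0.783 -0.553  0.286]
 [-0.623 -0.693  0.363]
 [-0.002 -0.462 -0.887]]
```

View pics/crop3.png

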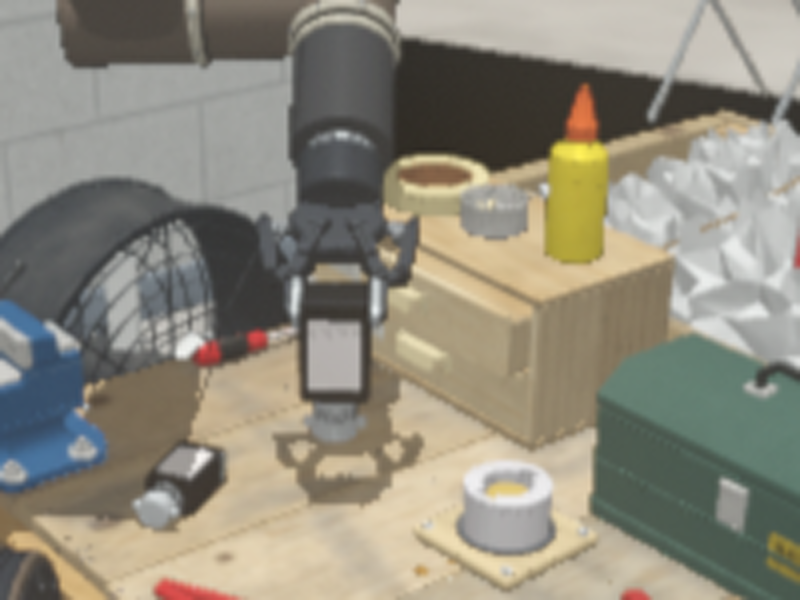

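Request:
apply_moves(
  increments=[
    [[-0.01, 0, 0, 0, 0.7, 1.33, 4], [0, 0, 0, 0, 0.7, 1.33, 4], [0, 0, 0, 0, 0.6, 1.2, 4], [0, 0, 0, 0, 0.5, 0.9, 4], [0, 0, 0, 0, 0, 0, 4]],
  ],
)

```text
t: 12.45
tool_pos: [503.8, 235.0, 120.5]
ee_rot: [[0.783, -0.549, 0.293], [-0.622, -0.691, 0.368], [0.0, -0.47, -0.883]]
force: [-0.5, 0.6, -2.5]
width: 0.66
```

```bash
python3 - <<'E'
from h import *
plan([440,200,181],pose(.9,1.1+np.pi/2)); print(get_state()['ee_rot'])
c=shot('scene','sc3'); v0,u0=150,250
# lowest cap estimation: print depth-points along the lamp axis column
W=np.array([[u,v,*pt(c,u,v)] for v in range(150,215,2) for u in range(285,330,2)])
m=(abs(W[:,2]-512)<35)&(abs(W[:,3]-247)<40)&(W[:,4]>4)&(W[:,4]<120); 
for z in range(5,120,8):
    k=m&(abs(W[:,4]-z)<4); k.any() and print(z,k.sum(),W[k,2:5].mean(0))
crop(c,270,140,370,230,6,'crop4')
E
```

```text
pos [503.84  234.982 120.517] q [ 0.831  0.898  0.229  0.065 -1.981  1.629] w 0.6603694870644657 F [-0.46   0.578 -2.497] t 12.45
shift cm [-2.818  3.079 -8.494] | 9.464424785676343 rotvec [-0.019 -0.001 -0.001]
[[ 0.783 -0.549  0.293]
 [-0.622 -0.691  0.368]
 [ 0.    -0.47  -0.883]]
5 2 [521.324 236.215   4.457]
21 2 [499.91  236.15   23.928]
29 4 [500.41  228.27   29.362]
37 10 [500.39  232.156  37.288]
45 5 [498.689 232.071  44.866]
53 4 [497.05  226.503  52.531]
61 7 [493.29  227.004  61.203]
69 8 [494.324 222.823  70.272]
77 8 [494.193 222.604  77.932]
85 8 [494.62  223.126  85.049]
93 8 [493.964 222.199  93.101]
101 7 [496.551 220.164 100.535]
109 7 [491.566 224.373 107.714]
117 8 [500.828 220.307 115.691]
```

View pics/crop4.png

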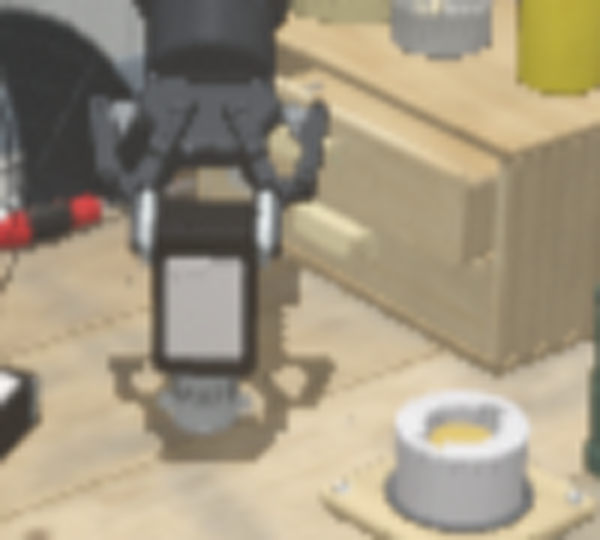

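Request:
apply_moves(
  increments=[
    [[-0.018, 0, 0, 0, 0.5, 0.9, 4], [0, 0, 0, 0, 0.3, 0.6, 4], [0, 0, 0, 0, 0.1, 0.2, 4], [0, 0, 0, 0, 0, 0, 4]],
  ],
)

```text
t: 12.9
tool_pos: [504.2, 235.2, 101.5]
ee_rot: [[0.783, -0.554, 0.283], [-0.622, -0.698, 0.355], [0.001, -0.454, -0.891]]
force: [-0.7, 0.5, -1.7]
width: 0.667
```

Request:
apply_moves(
  increments=[
    [[0, 0, 0, 0, 0.1, 0.2, 4], [0, 0, 0, 0, 0.1, 0.2, 4], [0, 0, 0, 0, 0, 0, 4]],
  ],
)

```text
t: 13.2
tool_pos: [504.6, 235.5, 99.1]
ee_rot: [[0.783, -0.553, 0.283], [-0.621, -0.698, 0.355], [0.001, -0.455, -0.891]]
force: [-0.2, 2.6, 4.1]
width: 0.665
```

Request:
apply_moves(
  increments=[
    [[0, 0, 0, 0, 0, 0, 4], [0, 0, 0, 0, 0, 0, 6.2], [0, 0, 0, 0, 0, 0, 7.5], [0, 0, 0, 0, 0, 0, 8.54], [0, 0, 0, 0, 0, 0, 8.54]],
  ],
)

```text
t: 13.7
tool_pos: [504.3, 235.2, 97.5]
ee_rot: [[0.783, -0.554, 0.283], [-0.622, -0.697, 0.356], [0.001, -0.455, -0.891]]
force: [1.1, -0.6, 0.1]
width: 1.0
```

Request:
apply_moves(
  increments=[
    [[0, 0, 0, 0, 0, 0, 8.54], [0, 0, 0, 0, -2, 0, 8.54], [0, 0, 0, 0, -4, 0, 8.54], [0, 0, 0, 0, -4, 0, 8.54], [0, 0, 0, 0, -2, -2, 8.54]],
  ],
)

```text
t: 14.2
tool_pos: [565.8, 313.3, 168.3]
ee_rot: [[0.783, -0.554, 0.281], [-0.622, -0.699, 0.354], [0.0, -0.452, -0.892]]
force: [-0.8, -0.1, -0.9]
width: 0.999
```

```bash
python3 - <<'E'
from h import *
plan([510,245,280],pose(.9,np.pi/2)); print(get_state()['ee_rot'])
c=shot('scene','sc4'); crop(c,220,100,380,220,5,'crop5')
t=shot('top','top4')
for n,c,(u0,v0,u1,v1) in(('s',c,(270,120,340,220)),('t',t,(270,130,330,210))):
    W=np.array([pt(c,u,v) for v in range(v0,v1) for u in range(u0,u1)]); m=(abs(W[:,0]-510)<50)&(abs(W[:,1]-240)<50)&(W[:,2]<160)&(W[:,2]>15)
    for a,b in((60,85),(85,115),(115,126),(126,138)):
        k=m&(W[:,2]>a)&(W[:,2]<=b); k.any() and print(n,a,k.sum(),W[k].mean(0))
E
```

```text
pos [565.767 313.288 168.3  ] q [ 0.839  1.024  0.609  0.07  -2.255  1.642] w 0.9985453754087243 F [-0.793 -0.129 -0.918] t 14.2
shift cm [ -0.119   2.808 -13.95 ] | 14.230269450862806 rotvec [ 1.101 -0.     0.   ]
[[ 0.783 -0.554  0.281]
 [-0.622 -0.699  0.354]
 [ 0.    -0.452 -0.892]]
s 60 122 [494.063 224.822  72.373]
s 85 146 [493.761 225.048 100.23 ]
s 115 57 [494.554 225.607 121.113]
s 126 121 [504.286 237.197 130.864]
t 60 30 [489.479 233.966  72.057]
t 85 41 [489.815 227.538 101.068]
t 115 80 [503.548 238.548 123.653]
t 126 317 [507.404 238.194 129.753]
```

View pics/crop5.png

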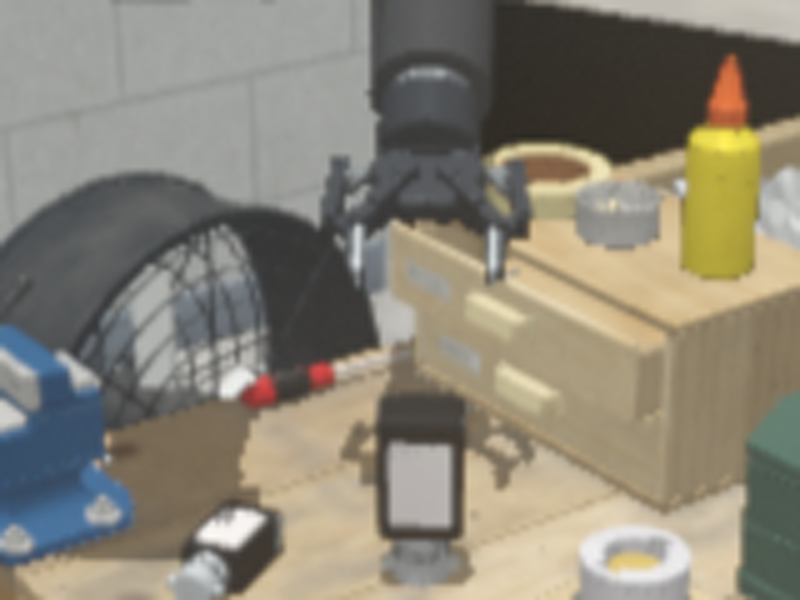

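Request:
apply_moves(
  increments=[
    [[0, 0, 0, 0, -1.3, -2.7, 8.54], [0, 0, 0, 0, -1.4, -2.7, 8.54], [0.14, 0, 0, 0, 0, 0, 8.54], [0.14, 0, 0, 0, 0, 0, 8.54], [0.14, 0, 0, 0, 0, 0, 8.54]],
  ],
)

```text
t: 14.8
tool_pos: [565.1, 312.0, 229.9]
ee_rot: [[0.783, -0.387, 0.487], [-0.622, -0.488, 0.612], [0.001, -0.782, -0.623]]
force: [-0.6, 0.3, 0.4]
width: 0.994
```

Request:
apply_moves(
  increments=[
    [[0.14, 0, 0, 0, 0, 0, 8.54], [0.14, 0, 0, 0, 0, 0, 8.54], [0.14, 0, 0, 0, 0, 0, 8.54], [0.14, 0, 0, 0, 0, 0, 8.54], [0.12, 0, 0, 0, 0, 0, 8.54]],
  ],
)

```text
t: 15.3
tool_pos: [564.7, 311.2, 231.9]
ee_rot: [[0.783, 0.007, 0.622], [-0.622, 0.007, 0.783], [0.001, -1.0, 0.009]]
force: [0.4, 0.8, 0.6]
width: 1.004
```

```bash
python3 - <<'E'
from h import *
plan([507.5,239,190],pose(.899,np.pi/2))
t=load('top4'); W=np.array([pt(t,u,v) for v in range(130,210) for u in range(270,330)]); m=(abs(W[:,0]-510)<50)&(abs(W[:,1]-240)<50)&(abs(W[:,2]-130)<4)
print(cv2.minAreaRect(W[m,:2].astype(np.float32)))
E
```

```text
pos [564.661 311.214 231.901] q [ 0.806  0.304 -0.067  0.    -1.191  1.664] w 1.0044913380478733 F [0.377 0.814 0.583] t 15.3
shift cm [ 0.016  4.104 -9.249] | 10.11827234706687 rotvec [-0.009  0.     0.001]
((507.218017578125, 238.09934997558594), (42.7362174987793, 58.70768356323242), 52.08890914916992)
```

Request:
apply_moves(
  increments=[
    [[-0.009, 0, 0, 0, 1.3, -4.6, 8.54], [0, 0, 0, 0, 1.4, -4.7, 8.54], [0, 0, 0, 0, 2, 0, 8.54], [0, 0, 0, 0, 0, 0, 8.54]],
  ],
)

```text
t: 15.7
tool_pos: [504.8, 236.6, 182.2]
ee_rot: [[0.782, -0.007, 0.623], [-0.623, -0.008, 0.782], [-0.0, -1.0, -0.01]]
force: [0.7, 0.5, 0.3]
width: 1.0
```

```bash
python3 - <<'E'
from h import *
plan([507.3,238.6,89],pose(.905,np.pi/2))
E
```

```text
pos [504.824 236.578 182.229] q [ 0.79   0.21  -0.313  0.001 -1.057  1.679] w 0.9998911682436087 F [0.711 0.456 0.277] t 15.7
shift cm [0.072 9.319 0.406] | 9.328357592299122 rotvec [ 0.01  -0.007 -0.   ]
```

Request:
apply_moves(
  increments=[
    [[0.005, -0.007, 0, 0.05, 2.5, 0.2, 8.54], [0, 0, 0, 0, 3, 0, 8.54], [0, 0, 0, 0, 2.5, 0, 8.54], [0, 0, 0, 0, 1, 0, 8.54], [0, 0, 0, 0, 0, 0, 8.54]],
  ],
)

```text
t: 16.2
tool_pos: [508.2, 239.5, 92.7]
ee_rot: [[0.787, -0.003, 0.616], [-0.617, -0.004, 0.787], [0.0, -1.0, -0.005]]
force: [0.2, 0.4, 0.3]
width: 1.003
```

```bash
python3 - <<'E'
from h import *
plan([507.3,238.6,89],pose(.905,np.pi/2))
E
```

```text
pos [508.183 239.464  92.684] q [ 0.79   0.307 -0.415  0.001 -0.854  1.687] w 1.0030716129073354 F [0.172 0.443 0.281] t 16.2
shift cm [-0.016  0.369 -0.121] | 0.38851411498568056 rotvec [0.005 0.002 0.   ]
```

Request:
apply_moves(
  increments=[
    [[0.005, 0, 0, 0, 0.2, -0.1, 8.54], [0, 0, 0, 0, 0, 0, 6.5], [0, 0, 0, 0, 0, 0, 4], [0, 0, 0, 0, 0, 0, 4], [0, 0, 0, 0, 0, 0, 4]],
  ],
  squeeze=80,
)

```text
t: 16.7
tool_pos: [508.5, 239.4, 93.1]
ee_rot: [[0.788, 0.004, 0.616], [-0.616, 0.003, 0.788], [0.001, -1.0, 0.005]]
force: [-0.8, 1.2, 5.9]
width: 0.669
```

Request:
apply_moves(
  increments=[
    [[0, 0, 0, 0, 0, 0, 4], [0, 0, 0, 0, 0, 0, 4], [0, 0, 0, 0, 0, 0, 4]],
  ],
)

```text
t: 17.0
tool_pos: [508.5, 239.4, 93.1]
ee_rot: [[0.788, 0.004, 0.616], [-0.616, 0.003, 0.788], [0.001, -1.0, 0.005]]
force: [-1.0, 0.7, 7.1]
width: 0.666
```

Request:
apply_moves(
  increments=[
    [[0, 0, 0, 0, -2, 0, 4], [0, 0, 0, 0, -3.5, 0, 4], [0, 0, 0, 0, -3.5, 0, 4], [0, 0, 0, 0, -1, 0, 4], [0, 0, 0, 0, 0, 0, 4]],
  ],
)

```text
t: 17.5
tool_pos: [507.9, 239.0, 193.3]
ee_rot: [[0.787, 0.004, 0.617], [-0.617, 0.004, 0.787], [0.001, -1.0, 0.006]]
force: [0.6, -0.4, -3.5]
width: 0.665
```

```bash
python3 - <<'E'
from h import *
print(get_state()['ee_rot']); plan([576,101.2,190],pose(.058+np.pi/2,np.pi/2))
E
```

```text
[[ 0.787  0.004  0.617]
 [-0.617  0.004  0.787]
 [ 0.001 -1.     0.006]]
pos [507.923 239.039 193.341] q [ 0.789  0.198 -0.301  0.    -1.065  1.688] w 0.6654009778113381 F [ 0.576 -0.442 -3.513] t 17.5
shift cm [13.859  0.308 -6.654] | 15.377019906792826 rotvec [-0.005 -0.723  0.003]
```

Request:
apply_moves(
  increments=[
    [[0, 0, 0, 3.46, 0, -1.66, 4], [0, 0, 0, 3.46, 0, -1.66, 4], [0, 0, 0, 3.46, 0, -1.66, 4], [0, 0, 0, 3.48, 0, -1.67, 4], [-0.005, 0, 0.003, 0, 0, 0, 4]],
  ],
)

```text
t: 18.0
tool_pos: [575.5, 96.9, 189.1]
ee_rot: [[0.785, -0.007, 0.62], [-0.62, -0.002, 0.785], [-0.004, -1.0, -0.006]]
force: [0.0, -0.3, -2.3]
width: 0.668
```

Request:
apply_moves(
  increments=[
    [[0, -0.145, 0, 0, 0, 0, 4], [0, -0.145, 0, 0, 0, 0, 4], [0, -0.145, 0, 0, 0, 0, 4], [0, -0.145, 0, 0, 0, 0, 4], [0, -0.143, 0, 0, 0, 0, 4]],
  ],
)

```text
t: 18.5
tool_pos: [574.4, 100.6, 189.4]
ee_rot: [[0.998, -0.007, -0.064], [0.064, -0.001, 0.998], [-0.007, -1.0, -0.001]]
force: [0.2, 0.2, -2.1]
width: 0.671
```

Request:
apply_moves(
  increments=[
    [[0, 0, 0, 0, 0, 0, 4]],
  ],
)

```text
t: 18.6
tool_pos: [574.5, 100.7, 189.7]
ee_rot: [[0.998, -0.006, -0.06], [0.06, -0.001, 0.998], [-0.006, -1.0, -0.001]]
force: [0.3, -0.6, -1.5]
width: 0.664
```

```bash
cat > meas.py <<'E'
from h import *
def rim(c):
    V,U=np.mgrid[0:400,0:640]; z=c['z_map']; r=np.stack([U,V,np.ones_like(U)],-1)@np.linalg.inv(c['K']).T*z[...,None]; W=(r-c['t'])@c['R']
    k=(abs(W[...,2]-56)<3)&(np.hypot(W[...,0]-576,W[...,1]-101)<45)&(np.hypot(W[...,0]-576,W[...,1]-101)>17)&(z>0)
    P=W[k]; f=lambda p:np.clip(abs(np.hypot(P[:,0]-p[0],P[:,1]-p[1])-28.5)-7.5,0,None)
    o=least_squares(f,[576,101]); return P.mean(0),k.sum(),o.x,W
from scipy.optimize import least_squares
E
python3 - <<'E'
from meas import *
print(get_state()['ee_rot']); plan([576,102.7,190],pose(.058+np.pi/2,np.pi/2))
for n in('top0','top4','scene0','sc4','sc3'): a=rim(load(n)); print(n,a[:3])
c=shot('scene','sc5'); a=rim(c); print(a[:3]); W=a[3]
k=(np.hypot(W[...,0]-576,W[...,1]-101)<45)&(c['z_map']>0)
for z in range(98,190,6):
    m=k&(abs(W[...,2]-z)<3); m.any() and print(z,m.sum(),W[m].mean(0),W[m].min(0)[:2],W[m].max(0)[:2])
crop(c,290,90,420,240,4,'crop6')
E
```

```text
[[ 0.998 -0.006 -0.06 ]
 [ 0.06  -0.001  0.998]
 [-0.006 -1.    -0.001]]
pos [574.486 100.653 189.694] q [ 0.507  0.244 -0.249 -0.002 -1.084  2.696] w 0.6639352299614384 F [ 0.271 -0.627 -1.526] t 18.6
shift cm [ 0.163 -0.032  0.195] | 0.25640912225777757 rotvec [ 0.001  0.002 -0.006]
top0 (array([578.157, 101.439,  55.85 ]), np.int64(251), array([577.152, 100.616]))
top4 (array([577.609, 101.702,  55.827]), np.int64(233), array([577.474, 100.749]))
scene0 (array([574.961, 101.054,  56.587]), np.int64(150), array([576.281, 102.909]))
sc4 (array([575.092, 102.145,  56.637]), np.int64(151), array([576.342, 103.231]))
sc3 (array([574.818, 102.1  ,  56.963]), np.int64(137), array([575.384, 103.001]))
(array([573.344, 100.508,  56.782]), np.int64(140), array([576.139, 102.537]))
98 8 [563.474  91.188  99.696] [554.278  85.297] [577.051 102.769]
104 16 [561.554  91.407 104.29 ] [547.068  82.43 ] [582.085 106.745]
110 25 [562.401  92.269 110.006] [543.744  83.783] [599.725 108.066]
116 21 [561.738  92.586 115.445] [547.072  84.059] [578.625 109.696]
122 21 [561.389  92.199 122.156] [550.845  82.926] [580.9   107.301]
128 18 [562.478  92.068 127.787] [552.133  82.469] [581.015 109.433]
134 8 [568.744  88.341 133.921] [546.316  81.919] [586.955 114.858]
140 27 [558.687  88.327 140.017] [541.174  77.623] [597.511 117.122]
146 40 [560.575  89.885 145.924] [541.816  77.955] [598.31  119.314]
152 31 [559.345  87.59  151.974] [540.027  77.606] [598.604 115.75 ]
158 42 [559.071  89.919 158.31 ] [539.492  77.631] [601.061 117.51 ]
164 37 [559.266  88.724 164.205] [541.446  77.855] [599.709 120.335]
170 38 [562.358  88.342 170.173] [541.58   77.178] [602.136 118.037]
176 37 [556.998  90.051 176.343] [540.151  77.494] [593.982 119.4  ]
182 42 [560.429  89.44  181.93 ] [540.945  76.55 ] [599.871 120.849]
188 39 [561.403  89.855 187.956] [541.789  78.106] [599.448 119.794]
```

View pics/crop6.png

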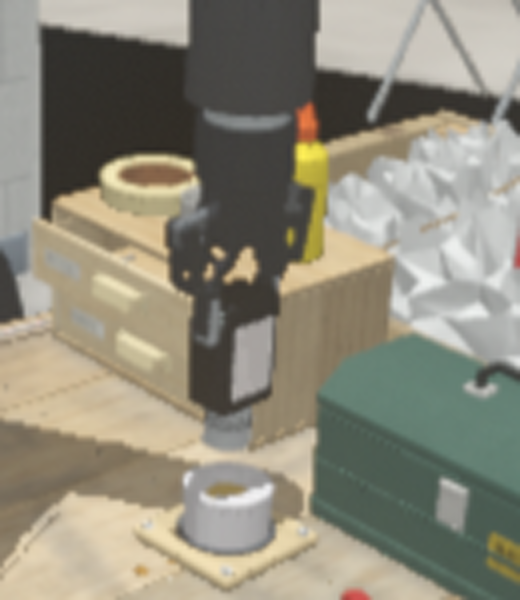

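```bash
python3 - <<'E'
from meas import *
c=load('sc5'); W=rim(c)[3]; s=get_state()['tool_pos']
k=(np.hypot(W[...,0]-576,W[...,1]-101)<45)&(c['z_map']>0)
m=k&(W[...,2]>114)&(W[...,2]<130); P=W[m]
o=least_squares(lambda p:np.hypot(P[:,0]-p[0],P[:,1]-p[1])-19,[575,100],loss='soft_l1',f_scale=1); print('cap axis',o.x,m.sum(),np.abs(o.fun).mean(),'tcp',s)
# body: two visible faces, lamp y along ~x(.06), z
R=get_state()['ee_rot']; m=k&(W[...,2]>143)&(W[...,2]<168); P=W[m]-s; a=P@R[:,0]; b=P@R[:,2]
print('faces: x',np.percentile(a,[1,5,10,90]),' z',np.percentile(b,[1,5,10,25,50,90]))
f=lambda p:np.minimum(abs(a+29-p[0]),abs(b+23-p[1])); print(least_squares(f,[0,0],loss='soft_l1').x)
E
```

```text
cap axis [572.113 103.103] 54 1.552453377619251 tcp [574.653 100.672 189.95 ]
faces: x [-33.703 -32.305 -31.571  13.063]  z [-22.79  -22.111 -21.382 -20.099 -17.955   9.274]
[-1.251  3.177]
```

Request:
apply_moves(
  increments=[
    [[0, 0, -0.006, 0.29, 0, 0, 4], [0, 0, 0, 0, 1.5, 0, 4], [0, 0, 0, 0, 1.2, 0, 4], [0, 0, 0, 0, 0.6, 0, 4], [0, 0, 0, 0, 0, 0, 4]],
  ],
)

```text
t: 19.15
tool_pos: [577.8, 100.6, 157.2]
ee_rot: [[0.998, 0.0, -0.057], [0.057, -0.001, 0.998], [0.0, -1.0, -0.001]]
force: [-0.1, -0.5, -2.0]
width: 0.666
```

```bash
python3 - <<'E'
from meas import *
plan([577.5,101.1,149],pose(.058+np.pi/2,np.pi/2)); print(get_state()['wrist_torque'])
E
```

```text
pos [577.838 100.575 157.216] q [ 0.506  0.273 -0.291  0.001 -1.007  2.692] w 0.6664646071061868 F [-0.126 -0.479 -1.986] t 19.15
shift cm [-0.031  0.822  0.055] | 0.8239590629296111 rotvec [ 0.001 -0.     0.   ]
[-0.027  0.054 -0.042]
```

Request:
apply_moves(
  increments=[
    [[0, 0, 0, -0.03, 0.4, 0.05, 4], [0, 0, 0, 0, 0.4, 0, 4], [0, 0, 0, 0, 0.3, 0, 4], [0, 0, 0, 0, 0, 0, 4]],
  ],
)

```text
t: 19.55
tool_pos: [578.0, 101.3, 147.2]
ee_rot: [[0.998, 0.002, -0.058], [0.058, -0.0, 0.998], [0.002, -1.0, -0.001]]
force: [0.7, -0.1, -1.5]
width: 0.668
```

Request:
apply_moves(
  increments=[
    [[0, 0, 0, 0, 0.3, 0, 4], [0, 0, 0, 0, 0.3, 0, 4], [0, 0, 0, 0, 0, 0, 4]],
  ],
)

```text
t: 19.85
tool_pos: [578.0, 101.2, 141.1]
ee_rot: [[0.998, 0.002, -0.058], [0.058, -0.0, 0.998], [0.002, -1.0, -0.001]]
force: [-1.1, -0.3, -2.6]
width: 0.666
```

Request:
apply_moves(
  increments=[
    [[0, 0, 0, 0, 0.5, 0, 4], [0, 0, 0, 0, 0.5, 0, 4], [0, 0, 0, 0, 0.3, 0, 4], [0, 0, 0, 0, 0, 0, 4]],
  ],
)

```text
t: 20.25
tool_pos: [578.7, 101.4, 128.8]
ee_rot: [[0.998, 0.003, -0.059], [0.059, -0.0, 0.998], [0.003, -1.0, -0.0]]
force: [-0.5, -1.5, 6.8]
width: 0.67
```

```bash
python3 - <<'E'
from h import *
s=get_state();plan([577.5,101.1,120],pose(.058+np.pi/2,np.pi/2)); print(s['wrist_torque'],s['ee_rot'])
E
```

```text
pos [578.674 101.411 128.802] q [ 0.507  0.301 -0.326  0.002 -0.942  2.692] w 0.669741668458915 F [-0.544 -1.528  6.821] t 20.25
shift cm [-0.122  0.88  -0.024] | 0.8885869392849399 rotvec [0.    0.001 0.003]
[-0.061  0.559 -0.057] [[ 0.998  0.003 -0.059]
 [ 0.059 -0.     0.998]
 [ 0.003 -1.    -0.   ]]
```

Request:
apply_moves(
  increments=[
    [[0, 0, 0, -0.05, 0.5, 0, 4], [0, 0, 0, 0, 0.4, 0, 4], [0, 0, 0, 0, 0.1, 0, 4], [0, 0, 0, 0, 0, 0, 4]],
  ],
)

```text
t: 20.65
tool_pos: [578.6, 101.4, 119.6]
ee_rot: [[0.998, 0.004, -0.059], [0.059, -0.0, 0.998], [0.004, -1.0, -0.0]]
force: [-2.2, 0.1, 8.7]
width: 0.665
```

Request:
apply_moves(
  increments=[
    [[0, 0.1, 0, 0, 0, 0, 4], [0, 0.1, 0, 0, 0, 0, 4], [0, 0.1, 0, 0, 0, 0, 4], [0, 0, 0, 0, 0, 0, 4]],
  ],
)

```text
t: 21.05
tool_pos: [579.0, 101.6, 120.0]
ee_rot: [[0.97, 0.005, 0.242], [-0.242, 0.0, 0.97], [0.005, -1.0, 0.002]]
force: [-0.8, -0.4, 9.9]
width: 0.671
```

```bash
python3 - <<'E'
from h import *
s=get_state();plan([577.5,101.1,119.6],pose(.058,np.pi/2)); print(s['wrist_torque'])
E
```

```text
pos [578.957 101.588 119.994] q [ 0.508  0.309 -0.337  0.003 -0.92   2.388] w 0.6711988719155604 F [-0.76  -0.427  9.885] t 21.05
shift cm [-0.13   0.039 -0.083] | 0.15865085173753504 rotvec [-0.004  1.269  0.003]
[-0.095  0.476 -0.084]
```

Turning freely. Continuing.

Request:
apply_moves(
  increments=[
    [[0, 0.12, 0, -0.05, 0.03, -0.03, 4], [0, 0.12, 0, 0, 0, 0, 4], [0, 0.12, 0, 0, 0, 0, 4], [0, 0.12, 0, 0, 0, 0, 4], [0, 0.12, 0, 0, 0, 0, 4]],
  ],
)

```text
t: 21.55
tool_pos: [578.8, 101.5, 119.9]
ee_rot: [[0.663, 0.006, 0.748], [-0.748, 0.0, 0.663], [0.004, -1.0, 0.005]]
force: [-0.0, -0.5, 8.3]
width: 0.667
```

Request:
apply_moves(
  increments=[
    [[0, 0.12, 0, 0, 0, 0, 4], [0, 0.12, 0, 0, 0, 0, 4], [0, 0.12, 0, 0, 0, 0, 4], [0, 0.12, 0, 0, 0, 0, 4], [0, 0, 0, 0, 0, 0, 4]],
  ],
)

```text
t: 22.05
tool_pos: [578.9, 101.7, 119.9]
ee_rot: [[0.243, 0.006, 0.97], [-0.97, 0.001, 0.243], [0.001, -1.0, 0.006]]
force: [-0.8, 0.1, 9.3]
width: 0.667
```

```bash
python3 - <<'E'
from h import *
s=get_state();plan([577.5,101.1,119.6],pose(.058,np.pi/2)); print(s['wrist_torque'])
E
```

```text
pos [578.856 101.678 119.926] q [ 0.508  0.309 -0.338  0.003 -0.919  1.307] w 0.6665576639833805 F [-0.846  0.107  9.31 ] t 22.05
shift cm [ 0.023  0.032 -0.146] | 0.15093463627385803 rotvec [-0.006  0.188  0.   ]
[ 0.072  0.195 -0.018]
```

Request:
apply_moves(
  increments=[
    [[0, 0.1, 0, 0, 0, 0, 4], [0, 0.09, 0, 0, 0, 0, 4], [0, 0, 0, 0, 0, 0, 4]],
  ],
)

```text
t: 22.35
tool_pos: [578.9, 101.6, 120.0]
ee_rot: [[0.057, 0.006, 0.998], [-0.998, 0.001, 0.057], [-0.0, -1.0, 0.006]]
force: [-0.3, -0.1, 8.9]
width: 0.666
```

```bash
python3 - <<'E'
from h import *
s=get_state();plan([577.5,101.1,119.6],pose(.058,np.pi/2)); print(s['wrist_torque'])
E
```

```text
pos [578.937 101.635 119.973] q [ 0.508  0.309 -0.338  0.003 -0.919  1.118] w 0.6655237573587035 F [-0.289 -0.12   8.939] t 22.35
shift cm [ 0.045  0.036 -0.147] | 0.1578612093691901 rotvec [-0.006 -0.001 -0.   ]
[-0.048  0.01  -0.069]
```

Request:
apply_moves(
  increments=[
    [[0, 0, 0, 0, -0.3, 0, 4], [0, 0, 0, 0, -0.3, 0, 4], [0, 0, 0, 0, -0.3, 0, 4], [0, 0, 0, 0, 0, 0, 4]],
  ],
)

```text
t: 22.75
tool_pos: [578.7, 101.6, 128.7]
ee_rot: [[0.06, 0.006, 0.998], [-0.998, 0.001, 0.06], [-0.0, -1.0, 0.006]]
force: [1.6, -0.9, 6.5]
width: 0.666
```

Request:
apply_moves(
  increments=[
    [[0, 0, 0, 0, -0.15, 0, 4], [0, 0, 0, 0, 0, 0, 4]],
  ],
)

```text
t: 22.95
tool_pos: [578.4, 101.6, 129.1]
ee_rot: [[0.06, 0.005, 0.998], [-0.998, 0.001, 0.06], [-0.0, -1.0, 0.005]]
force: [4.4, 0.6, 1.2]
width: 0.663
```

Request:
apply_moves(
  increments=[
    [[0, 0, 0, 0, 0, 0, 5.5], [0, 0, 0, 0, 0, 0, 7], [0, 0, 0, 0, 0, 0, 8.54], [0, 0, 0, 0, 0, 0, 8.54], [0, 0, 0, 0, 0, 0, 8.54]],
  ],
)

```text
t: 23.45
tool_pos: [576.7, 100.9, 128.4]
ee_rot: [[0.059, 0.001, 0.998], [-0.998, -0.001, 0.059], [0.001, -1.0, 0.001]]
force: [-0.6, 0.5, 0.4]
width: 1.003
```

Request:
apply_moves(
  increments=[
    [[0, 0, 0, 0, -1.5, 0, 8.54], [0, 0, 0, 0, -3, 0, 8.54], [0, 0, 0, 0, -4, 0, 8.54], [0, 0, 0, 0, -3, 0, 8.54], [0, 0, 0, 0, 0, 0, 8.54]],
  ],
)

```text
t: 23.95
tool_pos: [578.9, 101.7, 248.8]
ee_rot: [[0.06, 0.01, 0.998], [-0.998, 0.002, 0.06], [-0.002, -1.0, 0.01]]
force: [0.4, 0.3, 0.4]
width: 1.001
```

Request:
apply_moves(
  increments=[
    [[0, 0, 0, 3.5, 0, -1, 8.54], [0, 0, 0, -4, 0, -2, 8.54], [0, 0, 0, -4, 0, -2, 8.54], [0, 0, 0, -4, 0, -2, 8.54], [0, 0, 0, 0, 0, 0, 8.54]],
  ],
)

```text
t: 24.45
tool_pos: [499.9, 184.7, 243.2]
ee_rot: [[0.063, 0.002, 0.998], [-0.998, 0.0, 0.063], [-0.0, -1.0, 0.002]]
force: [-0.4, 0.1, 0.1]
width: 0.999
```

```bash
python3 - <<'E'
from meas import *
print(get_state()['tool_pos'],get_state()['force'])
for n in('top','scene'):
    c=shot(n,n+'9'); W=rim(c)[3]; k=(np.hypot(W[...,0]-577,W[...,1]-101)<50)&(c['z_map']>0)
    m=k&(abs(W[...,2]-166)<5); print(n,m.sum(),W[m].mean(0),cv2.minAreaRect(W[m][:,:2].astype(np.float32)))
    for z in(80,100,120,140,155): q=k&(abs(W[...,2]-z)<6); q.any() and print(z,q.sum(),W[q].mean(0))
    if n=='scene': crop(c,220,90,420,240,4,'crop9')
E
```

```text
[499.877 184.729 243.245] [-0.371  0.14   0.146]
top 274 [578.804  93.597 165.394] ((579.3236083984375, 94.24085998535156), (45.34379959106445, 44.48972702026367), 88.59236145019531)
80 6 [558.873  86.274  81.668]
100 11 [558.345  88.472 100.659]
120 11 [558.173  91.874 118.569]
140 15 [558.002  88.342 141.469]
155 41 [567.756  95.223 157.469]
scene 138 [575.214  98.765 166.351] ((577.4635009765625, 101.62360382080078), (45.746158599853516, 62.11793518066406), 1.0892246961593628)
80 51 [567.739  90.528  80.739]
100 71 [566.843  89.838 100.335]
120 69 [565.848  90.457 120.083]
140 78 [567.245  89.796 139.952]
155 81 [566.471  90.727 154.902]
```

View pics/crop9.png

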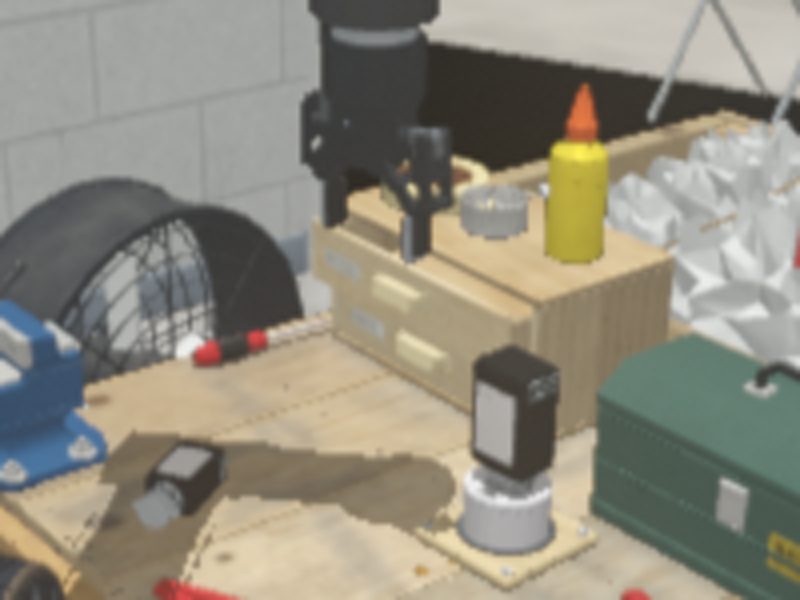

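```bash
python3 -c "from cell import *; print(sign_off())"
```

```text
the job is handed in; nothing more can be done
None
```

The lamp is locked in the bayonet holder and released, and I have signed off the job. I got no verdict back.

**What I did**
- The direct tilted grasp on the lamp ran into joint limits. I picked the larger lamp up, laid it down again on a better heading, and re-gripped it tilted.
- I turned it upright, stood it on its cap at about (507, 238), roughly 150 mm from the holder, and let go.
- I took it again from above, lowered it into the slots, pushed it to a cap height of about 27 mm, turned it a quarter turn clockwise, let it rise and released it.

**What the last checks showed**
- **Height:** the lamp's top was 165–166 mm up, which puts the cap's end at about 36 mm. Lifting before release made the force on the tool drop, as if the lugs had met the notch roofs.
- **Position:** the scene camera put the lamp's axis at (577.5, 101.6). The holder measures about (577, 101.5).
- **Angle:** the scene camera put the long side within about 0.04 rad of the holder's y axis, and the side face looked vertical.
- **Release:** the gripper was open and about 80–110 mm clear, with the tool force near zero.

**What disagreed or was not checked**
- The two cameras differed by 1–2 mm on the holder's position, and I used the average.
- The top camera's fit of the lamp's end face was unreliable at the end: it gave a centre y of 94 and a 45 by 44 mm outline, probably because the arm was partly in the way. I relied on the scene camera there.
- I did not measure the bystanders again, and only the screwdriver and part of the pliers were in the last picture. The arm did not go near any of them.

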